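# Nip a friction test block by its star-wheel adjuster

## Robot

A 7-joint arm with a two-finger parallel gripper is mounted at the origin on the work surface. World frame = base frame: x ahead of the robot, y to its left, z up, the work surface at z = 0. Lengths are in m, angles in rad, forces in N, time in s.
With the tool pointing down it reaches from about 0.4 to 0.875 m from the base axis. Payload 19.3 kg.
Tool frame: the origin (TCP) lies at the very end of the fingers, on their centre line; the grasp point (between the pads) lies 19 mm behind it (bot.grasp_offset is the distance from the TCP to the grasp point, in m); z points along the fingers, x is the direction in which the jaws open and shut, and the axes are right-handed (so a half turn about z gives the same grasp; the last joint's range is limited). The gripper opens to 85 mm and grips with 20 to 120 N. Pads are 22 mm wide; open, the fingers measure 114 mm over their backs; the gripper's body (76 mm by 85 mm) begins 54 mm behind the grasp point. The pads swing forward as they close: fully open they stand 13 mm farther back than shut.
Start: joints at [1.171, 0.521, -0.036, 1.599, 0.021, 1.021, -0.113], TCP at [0.202, -0.591, 0.231] pointing down, gripper open.
Joint ranges: [-2.91, 2.91], [-0.3, 2.13], [-1.5, 1.42], [0.17, 2.43], [-1.26, 4.41], [0.16, 1.93], [-2.52, 2.52]. Speed limits (rad/s): [1.89, 1.89, 2.39, 2.39, 3.01, 3.01, 3.01].

## Interface

Orientations are given as [roll, pitch, yaw] about the fixed x, y, z axes, in that order (R = Rz(yaw) Ry(pitch) Rx(roll)).
In Python, from workcell import status, grab_frame, calibration, job, regions_of, mark_of, bot gives the robot as it stands.
- The arm moves only by the tool carry_out, never from a script. Its argument "deltas" is one flat list of numbers, 5 for each row, row after row: the opening, from -1 (shut) to 1 (fully open), then the shift along the tool's x, y, z in cm, then the turn about the tool's z in degrees. A call has 1 to 20 rows; each row shifts and turns the commanded pose from where the row before left it, along the tool's axes as they then stand; what a row does not reach is not made up. A row lasts 1/12 s, in which the tool goes at most 41.7 mm and 7.16 degrees, less where a joint would pass 70% of its speed; a pose out of reach is approached as far as the arm can. A call with a gripper value outside its range is refused whole. The fingers move at their own pace and stop on an object; "newtons" is the grip in N (left out, the last holds). Time passes only in rows, so rows that do not move let the fingers close. It gives the time, the measured TCP pose, the force and the opening at its end, in the units of the state.
- status.observe(): the state, without advancing time (a new reading comes with each control period).
- grab_frame(name): name is "scene" or "top"; returns the picture (480x640x3 uint8, red, green, blue); there is no depth.
- calibration(name): a dict with "fov_y" (degrees; the focal length in pixels is half the picture's height over the tangent of half this angle, whatever the lens; pixels are square), "cx", "cy" (the principal point, pixels), "D" ([k1, k2, p1, p2, k3] as OpenCV has them; the pictures are not rectified), "R" (3x3) and "t" (3): a world point X has camera coordinates R X + t. Camera axes: x right, y down, z forward; pixel columns grow to the right and rows downward; lengths in m; the calibration is good to about 2 mm. A picture is of the moment at which its call begins. calibration takes no time and is no camera call.
- job.job_done(): hands the job in, once; it reports no verdict.
Trained networks look in the newest picture that a camera, given by its name, has taken for a name from the list of things; names that differ only in an ending like _2 or _b are one class to them, and where a whole thing is asked for, a point or a joint stands for the part that bears it (a point fixed in the world has none). Each returns a list of dicts, best first, with "p" (0 to 1); they miss things now and then, are a little off and sometimes report something else, mostly with a low value. They report only what shows in the picture. A call takes as long as a camera call. They do not tell look-alikes from the thing itself.
- regions_of(camera, target): "region" (480x640 bool, what is visible of it) and "xy" ([column, row] in pixels, amid what is visible of it).
- mark_of(camera, target): "xy" ([column, row] in pixels: a listed point, or the origin of a listed thing).
The state is a dict: "clock": time; "qpos": joint angles; "qd": joint speeds; "joint_efforts": joint torques, N m; "position": TCP position; "tool_rot": TCP orientation; "force": force on the tool from outside, world axes, zero at the start; "moment": the same for the moment, N m; "grip_width": finger opening in m.
Only numpy, scipy, OpenCV 4.12 (cv2) and the standard library are available. Lean on these libraries where they do the work, as an engineer would, in place of code of your own. Each camera call takes 0.05 s, during which the arm holds its last target.

## Task

Take the red-handled adjusting bar from its wooden stand and, with its blade through the slot in the rig's blue cover, push the orange star wheel round one tooth at a time, away from the robot, until the pad grips the wooden test block firmly against the anvil; stop as soon as you feel the wheel tighten, so the block is not crushed. Then put the bar back upright in its stand. Touch the rig with the bar's blade only, never the gripper, do not touch the block yourself, work gently, and leave the bottle, beaker and burner alone.

Things in the scene. Friction and masses are not known exactly. Their poses are not given: they have to be found in the camera images.
- slot (a point): Centre of the access slot, on the top face of the rig's blue cover, 91 mm above the bench. The rig is fixed. Axes are the rig's: x along the slot, away from the robot (within 0.35 rad), y to the left, z up. The slot is 38 mm long (x), 16 mm wide (y), in a 3 mm plate; the cover measures 86 (x) x 50 (y) mm.
- star_axis (a point): Middle of the orange star wheel on its axle, which runs along the rig's y, 44 mm below the slot (does not turn with the wheel). 8 straight teeth 6 mm thick, 14 mm wide, crests at radius 36 mm, hub radius 20 mm. Start angle unknown. Pushing teeth towards the rig's +x moves the pad forward 4.7 mm a tooth (6 mm a radian), towards -x back. Friction holds it where it is left.
- sweep_start (a point): Good place for the blade's tip to begin a stroke: 14 mm before the slot's middle along x, 17 mm below the cover's top. If the blade meets a firm stop higher up it stands on a tooth crest: lift it to 3 mm below the cover's top and try 6 mm farther along +x. Lower it gently: over 18 N bruises the teeth.
- sweep_end (a point): Where a stroke ends: 14 mm past the slot's middle, same depth; the blade still clears the slot's end. A stroke turns about a tooth; then ease back 3 mm, lift, return. Pushing takes 2.5 to 3.5 N with the pad free (a brief knock as it meets a tooth) and rises once the block is pinched: stop at about 5 N (grip then 7 to 15 N). It is a stiff pinch: 7 N or more can crush it.
- rig: The whole friction test rig, fixed: aluminium base plate 110 (x) x 190 (y) x 10 mm, origin on the bench under the middle of the slot; axes as slot. Cover at its +y end, anvil at its -y end, pad and block between.
- pad: Rubber-faced steel pad, 30 mm wide and 34 mm high, on the screw of the star wheel, on the -y side of the cover. Origin in the middle of its rubber face; it moves along the rig's -y towards the block as the wheel is advanced.
- block: Wooden test block, 40 mm (rig x) by about 30 mm (rig y), 50 mm high, loose, standing on the rig's base plate between pad and anvil; origin at the centre of its underside. At the start it touches neither; roughly 7 to 13 mm of free travel, different each time, remain before it is pinched against the anvil.
- bar_grip (a point): Centre of the bar's red handle, 24 x 24 x 46 mm high; the bar stands upright, z up. Below it a 32 x 32 x 4 mm collar and a steel blade 38 mm long, 4 mm thick along the bar's x, 10 mm wide along its y. Tip 65 mm, collar's underside 27 mm below this point. Weight 0.9 N. Work with the bar's x along the slot; fingers closing along the bar's x hold it stiffest.
- bar_tip (a point): The end of the bar's blade, on its axis.
- socket (a point): Centre of the mouth of the socket in the wooden stand (80 x 80 x 60 mm, fixed to the bench), on its top face. The socket is 15 mm (x) x 19 mm (y), 48 mm deep, x and y along the stand's sides; the bar's x lies along the stand's x. The bar is home when its blade is down the socket and its collar rests flat on the stand's top.
- reagent: White plastic bottle with red cap, 52 mm across, 110 mm high, loose; origin at the centre of its underside. A bystander.
- beaker: Glass beaker, 66 mm across, 85 mm high, loose; origin at the centre of its underside. A bystander.
- burner: Gas burner with red round foot 72 mm across and steel tube, 120 mm high, loose; origin at the centre of its underside. A bystander.
Things that resemble listed ones, but are neither listed nor needed, are in the scene too. Leave any green or pink look-alike of the part that bears bar_grip alone.

How it is judged:
On the way, in this order (a step that is already met when the one before it is completed fails the run):
1. the bar's blade is through the slot, among the star wheel's teeth (z of bar_tip in the frame of slot below -0.009 m and horizontal distance between bar_tip and slot below 0.022 m), for 0.1 s.
2. the pad grips the block with at least 5 N, the block against the anvil (contact force between pad and block above 5 N and contact force between block and rig above 5 N), for 0.3 s.
At the end, for the whole second after the job is handed in: The pad holds the block against the anvil with 5 to 28 N, the bar stands upright (within 0.08 rad) in its stand with its blade at least 33 mm down the socket, released, and everything is at rest (contact force between pad and block between 5 and 28 N and horizontal distance between bar_tip and socket below 0.011 m and z of bar_tip in the frame of socket below -0.033 m and angle between bar_grip's own z axis and vertical below 0.08 rad and linear speed of each of bar, block below 0.02 m/s); the robot touches nothing.
It fails at once if the block is crushed (pad force over 28 N) (contact force between pad and block above 28 N).
It fails at once if the bar is forced against the rig (over 18 N) (contact force between bar and rig above 18 N).
It fails at once if the bar pushes the test block (contact force between bar and block above 1 N).
It fails at once if the gripper touches the rig, its pad or the block (contact force between any of the fingers, the arm and rig above 2 N or contact force between the fingers and block above 1 N).
It fails at once if a bystander is disturbed (moved over 20 mm) (distance of any of reagent, beaker, burner from where it was at the start of the episode above 0.02 m).
It also fails if it takes over 67 s, if anything falls off the work surface, if the arm or the gripper's body presses on something with over 40 N, if the wrist force passes 120 N, or if a joint passes its speed limit or range.

## Working session

There is one attempt and no reset: what is moved stays moved. The work goes in short steps, Python scripts to look and compute and a tool call to move; the robot and the scene stay as the last step left them, time stands still between calls to the robot, and variables do not carry over. Pictures are saved under pics/ and viewed, and the job is handed in when it is done.

Besides the shell and the picture viewer there is one more tool, called after "Request:" as name(argument=value, ...) on one line, values as JSON. carry_out: Moves the arm, as the interface text tells. Its arguments: {"type":"object","properties":{"deltas":{"type":"array","items":{"type":"number"}},"newtons":{"type":"number"}},"required":["deltas"]}

```bash
ls; mkdir -p pics; python3 - <<'E'
from workcell import status, grab_frame, calibration, bot
import cv2
s=status.observe(); print(s); print(bot.grasp_offset)
for n in ("scene","top"):
    f=grab_frame(n); cv2.imwrite(f"pics/{n}0.png",f[:,:,::-1]); print(n,calibration(n))
E
```

```text
pics
{'clock': 0.0, 'qpos': array([ 1.17080023,  0.52200662, -0.03631517,  1.59999066,  0.02117463,
        1.02109395, -0.11283426]), 'qd': array([-0.00085502,  0.00052429, -0.00016681, -0.00029667,  0.00034541,
        0.00072043, -0.00106878]), 'joint_efforts': array([-7.94539155e-04, -9.27098250e+01,  1.97971947e+00, -3.69931591e+01,
        1.78741099e-02,  8.15264066e-03, -4.66879058e-06]), 'position': array([ 0.20226531, -0.59101804,  0.23073668]), 'tool_rot': array([ 3.14152896e+00,  1.11279120e-03, -1.24106868e+00]), 'force': array([ 0.56451216,  0.2785822 , -0.37817345]), 'moment': array([-0.01085168, -0.0449115 ,  0.03340835]), 'grip_width': 0.08518913970043934}
0.0187
scene {'fov_y': 50.885557734252096, 'cx': 315.23826981585376, 'cy': 239.59746451339888, 'D': array([-0.03878694,  0.        ,  0.        ,  0.        ,  0.        ]), 'R': array([[ 0.77281161,  0.63426269,  0.02174978],
       [ 0.39208768, -0.45022625, -0.80222414],
       [-0.49902852,  0.62849595, -0.59662666]]), 't': array([-0.48462885, -0.11515603,  1.09797747])}
top {'fov_y': 50.45255884893337, 'cx': 326.8492872006445, 'cy': 246.5197331090303, 'D': array([-0.01581891,  0.        ,  0.        ,  0.        ,  0.        ]), 'R': array([[-0.02320153, -0.99899385, -0.03837949],
       [-0.98353326,  0.02969132, -0.17827156],
       [ 0.17923173,  0.03361133, -0.98323256]]), 't': array([0.14009624, 0.54270023, 0.84226635])}
```

View pics/scene0.png

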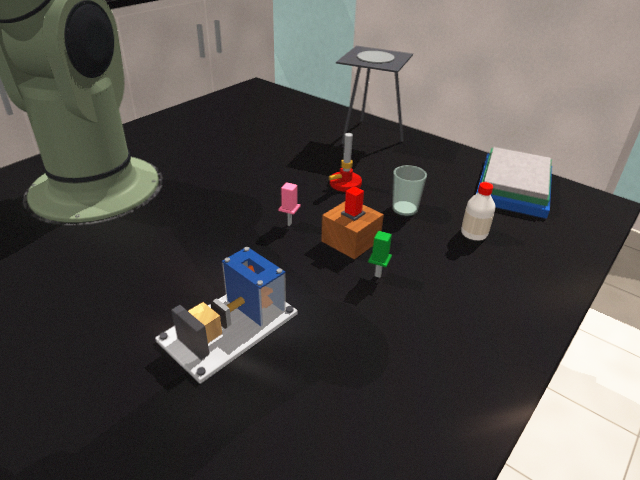

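View pics/top0.png

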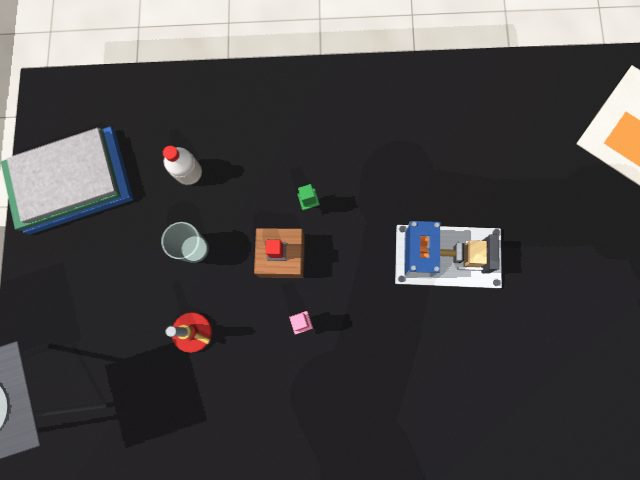

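The red handle in the wooden stand is at scene (354,203) and top (273,247). The look-alikes are green (382,250 / 308,196) and pink (289,198 / 301,322). The rig is at scene (230,310) and top (448,255). Next I'll measure with the networks.

```bash
cat > h.py <<'E'
import numpy as np, cv2
from workcell import status, grab_frame, calibration, job, regions_of, mark_of, bot
def K(c):
    f=240/np.tan(np.radians(c['fov_y']/2)); return np.array([[f,0,c['cx']],[0,f,c['cy']],[0,0,1.]])
def ray(n,xy):
    c=calibration(n); p=cv2.undistortPoints(np.array([[xy]],float),K(c),c['D'])[0,0]
    d=c['R'].T@np.array([p[0],p[1],1]); o=-c['R'].T@c['t']; return o,d/np.linalg.norm(d)
def onz(n,xy,z):
    o,d=ray(n,xy); return o+d*(z-o[2])/d[2]
def tri(a,b):
    A=[];B=[]
    for n,xy in (("scene",a),("top",b)):
        o,d=ray(n,xy); P=np.eye(3)-np.outer(d,d); A.append(P);B.append(P@o)
    X=np.linalg.lstsq(np.vstack(A),np.hstack(B),rcond=None)[0]
    res=[np.linalg.norm(P@X-b) for P,b in zip(A,B)]
    return X,max(res)
def proj(n,X):
    c=calibration(n); return cv2.projectPoints(np.array([X],float).reshape(-1,1,3),cv2.Rodrigues(c['R'])[0],c['t'],K(c),c['D'])[0][:,0]
E
python3 - <<'E'
from h import *
np.set_printoptions(precision=4,suppress=True)
for t in ("slot","star_axis","bar_grip","socket","pad","block","rig","bar_tip","sweep_start"):
    r={}
    for n in("scene","top"):
        r[n]=mark_of(n,t)
        print(t,n,[(np.round(d['xy'],1).tolist(),round(d['p'],2)) for d in r[n][:4]])
    if r['scene'] and r['top']: print('   ',*tri(r['scene'][0]['xy'],r['top'][0]['xy']))
im=grab_frame("top")
cv2.imwrite("pics/toprig.png",cv2.resize(im[205:305,380:520],None,fx=5.5,fy=5.5,interpolation=cv2.INTER_CUBIC)[:,:,::-1])
cv2.imwrite("pics/topst.png",cv2.resize(im[210:300,235:325],None,fx=6,fy=6,interpolation=cv2.INTER_CUBIC)[:,:,::-1])
im=grab_frame("scene")
cv2.imwrite("pics/scrig.png",cv2.resize(im[235:385,145:305],None,fx=4,fy=4,interpolation=cv2.INTER_CUBIC)[:,:,::-1])
cv2.imwrite("pics/scst.png",cv2.resize(im[170:270,300:420],None,fx=5,fy=5,interpolation=cv2.INTER_CUBIC)[:,:,::-1])
E
```

```text
slot scene [([253.6, 266.7], 0.83), ([403.0, 207.1], 0.75)]
slot top []
star_axis scene [([353.2, 201.6], 0.57), ([253.4, 284.4], 0.56)]
star_axis top [([420.7, 252.7], 0.73)]
    [0.5706 0.0268 0.1893] 0.0763071865691067
bar_grip scene [([384.8, 245.1], 0.85), ([350.7, 202.1], 0.81), ([287.8, 200.0], 0.79), ([244.6, 270.2], 0.26)]
bar_grip top [([305.5, 195.8], 0.81), ([297.4, 323.4], 0.77), ([420.7, 252.6], 0.67), ([276.3, 248.3], 0.61)]
    [0.6383 0.1627 0.0649] 0.0031172764716953408
socket scene [([351.3, 212.6], 0.73)]
socket top []
pad scene [([218.5, 319.5], 0.74), ([263.3, 278.6], 0.28)]
pad top [([464.0, 251.4], 0.55)]
    [ 0.5342 -0.1146  0.0357] 0.001808361726690839
block scene [([207.1, 336.5], 0.57), ([252.5, 287.7], 0.23)]
block top [([470.0, 257.1], 0.69), ([422.0, 239.2], 0.33)]
    [ 0.5269 -0.1321  0.0087] 0.0004181370513433427
rig scene [([254.7, 311.0], 0.83)]
rig top [([413.2, 257.2], 0.69)]
    [ 0.5309 -0.0339 -0.0092] 0.002140140368813755
bar_tip scene [([286.7, 220.6], 0.91), ([375.4, 277.7], 0.75), ([351.3, 227.4], 0.67)]
bar_tip top []
sweep_start scene [([245.7, 270.2], 0.66)]
sweep_start top [([421.4, 255.5], 0.73)]
    [ 0.5205 -0.0368  0.0733] 0.0022830001718704886
```

View pics/toprig.png

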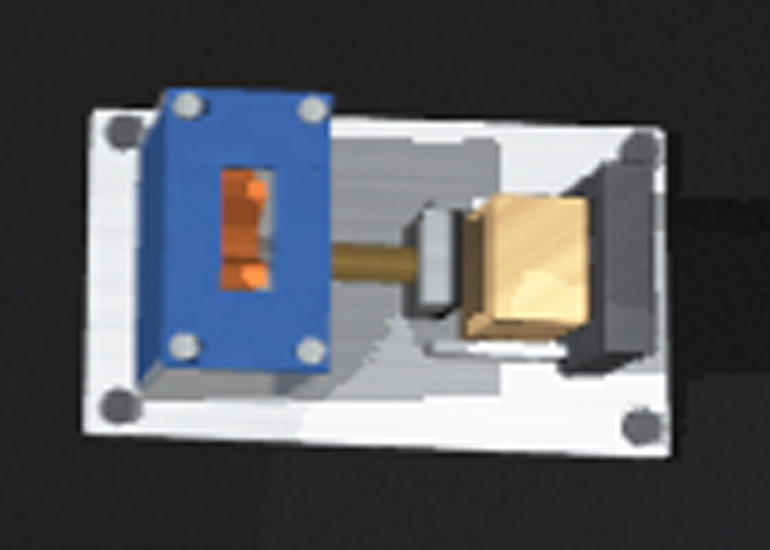

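View pics/topst.png

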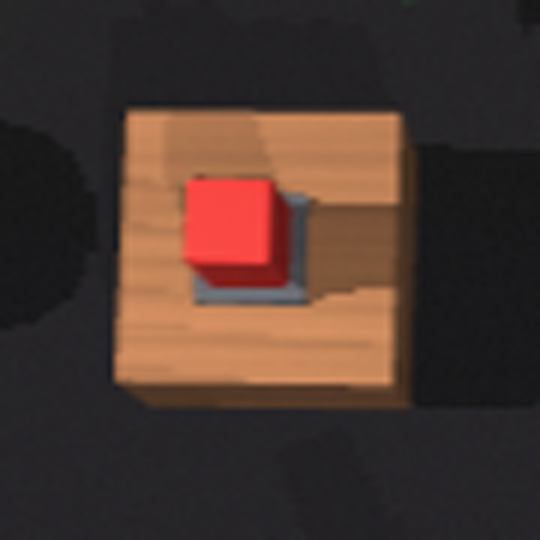

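View pics/scrig.png

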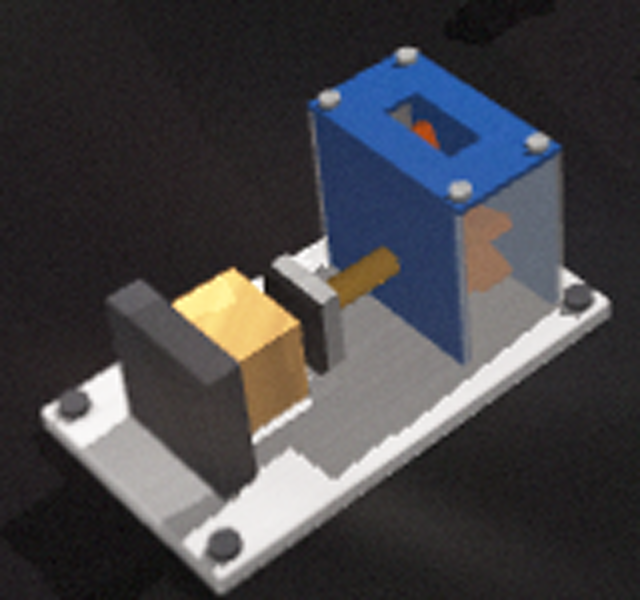

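View pics/scst.png

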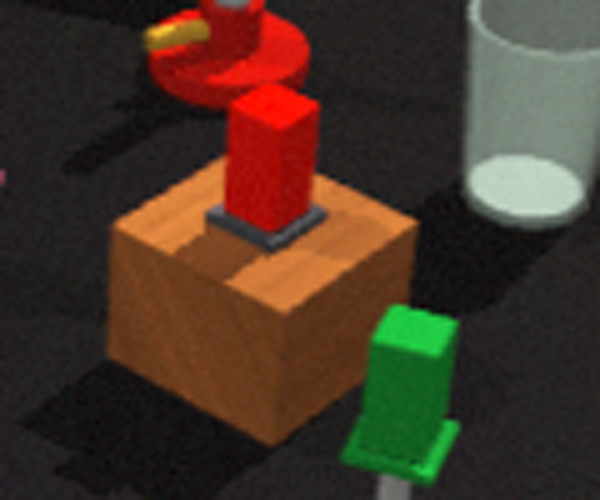

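```bash
cat > fit.py <<'E'
from h import *
from scipy.optimize import least_squares
np.set_printoptions(precision=4,suppress=True)
def fit(obs,x0,off=False):
    def r(p):
        c,s=np.cos(p[2]),np.sin(p[2]); out=[]
        for n,px,X in obs:
            W=[p[0]+c*X[0]-s*X[1],p[1]+s*X[0]+c*X[1],X[2]]
            out.append(proj(n,[W])[0]-px)
        return np.ravel(out)
    q=least_squares(r,x0,loss='soft_l1'); return q.x, r(q.x).reshape(-1,2)
T=lambda u,v:(380+(u+.5)/5.5-.5,205+(v+.5)/5.5-.5)
S=lambda u,v:(145+(u+.5)/4-.5,235+(v+.5)/4-.5)
m=1e-3
slot=[("top",T(221,170),(19*m,8*m,.091)),("top",T(272,170),(19*m,-8*m,.091)),("top",T(272,290),(-19*m,-8*m,.091)),("top",T(221,290),(-19*m,8*m,.091)),
("scene",S(417,93),(-19*m,8*m,.091)),("scene",S(480,135),(19*m,8*m,.091)),("scene",S(448,157),(19*m,-8*m,.091)),("scene",S(385,112),(-19*m,-8*m,.091))]
cov=[("top",T(166,90),(.043,.025,.091)),("top",T(333,95),(.043,-.025,.091)),("top",T(330,373),(-.043,-.025,.091)),
("scene",S(405,48),(-.043,.025,.091)),("scene",S(560,150),(.043,.025,.091)),("scene",S(462,210),(.043,-.025,.091)),("scene",S(308,103),(-.043,-.025,.091))]
for nm,o in(("slot",slot),("cov",cov),("both",slot+cov),("top",[a for a in slot+cov if a[0]=="top"]),("scene",[a for a in slot+cov if a[0]=="scene"])):
    p,r=fit(o,[.5,-.04,0]); print(nm,p,np.abs(r).max(),r.std())
T=lambda u,v:(235+(u+.5)/6-.5,210+(v+.5)/6-.5)
S=lambda u,v:(300+(u+.5)/5-.5,170+(v+.5)/5-.5)
a=.04
st=[("top",T(125,110),(a,a,.06)),("top",T(402,112),(a,-a,.06)),("top",T(393,384),(-a,-a,.06)),("top",T(113,382),(-a,a,.06)),
("scene",S(110,225),(-a,-a,.06)),("scene",S(290,312),(a,-a,.06)),("scene",S(415,222),(a,a,.06)),("scene",S(225,155),(-a,a,.06))]
a=.012
bar=[("top",T(186,180),(a,a,.110)),("top",T(270,180),(a,-a,.110)),("top",T(275,263),(-a,-a,.110)),("top",T(186,265),(-a,a,.110)),
("scene",S(228,112),(-a,-a,.11)),("scene",S(278,128),(a,-a,.11)),("scene",S(318,102),(a,a,.11)),("scene",S(270,85),(-a,a,.11))]
for nm,o in(("st",st),("bar",bar)):
  for k in("top","scene",""):
    p,r=fit([q for q in o if k in q[0]],[.57,.2,0]); print(nm,k,p,np.abs(r).max(),r.std())
p=proj
E
python3 fit.py
```

```text
slot [ 0.5346 -0.0382 -0.0701] 0.704416954184552 0.38258603836767274
cov [ 0.5349 -0.0386 -0.0633] 1.114286660918708 0.4126599227451557
both [ 0.5348 -0.0383 -0.0644] 1.2033856847298239 0.4193978001211809
top [ 0.5343 -0.0384 -0.0654] 0.5333202728968445 0.2734502630406585
scene [ 0.5353 -0.0385 -0.0625] 1.0396891442846368 0.5048746851559012
st top [ 0.5401  0.2113 -0.0401] 0.5153828700288159 0.27435963759171395
st scene [0.5404 0.2093 0.0227] 2.2676139919358604 1.2882248651670756
st  [ 0.5401  0.2111 -0.0286] 3.9187121430609295 1.2645823661204354
bar top [0.5382 0.2125 0.0037] 0.4291148250857475 0.25014610520028807
bar scene [ 0.5405  0.2111 -0.0302] 0.9747789344859825 0.6343548636042571Traceback (most recent call last):
  File "fit.py", line 31, in <module>
    p,r=fit([q for q in o if k in q[0]],[.57,.2,0]); print(nm,k,p,np.abs(r).max(),r.std())
        ~~~^^^^^^^^^^^^^^^^^^^^^^^^^^^^^^^^^^^^^^^^
  File "fit.py", line 11, in fit
    q=least_squares(r,x0,loss='soft_l1'); return q.x, r(q.x).reshape(-1,2)
    return func(*args, **kwargs)
    vector_fun = VectorFunction(
        fun_wr
[... 557 characters left out ...]
^^^
    df = [f_eval - f0 for f_eval in f_evals]
                                    ^^^^^^^
    f = np.atleast_1d(self.fun(x, *self.args, **self.kwargs))
                      ~~~~~~~~^^^^^^^^^^^^^^^^^^^^^^^^^^^^^^
    return np.atleast_1d(self.fun(x))
                         ~~~~~~~~^^^
    return self.f(x, *self.args, **self.kwargs)
           ~~~~~~^^^^^^^^^^^^^^^^^^^^^^^^^^^^^^
  File "fit.py", line 9, in r
    out.append(proj(n,[W])[0]-px)
               ~~~~^^^^^^^
  File "h.py", line 18, in proj
    c=calibration(n); return cv2.projectPoints(np.array([X],float).reshape(-1,1,3),cv2.Rodrigues(c['R'])[0],c['t'],K(c),c['D'])[0][:,0]
ValueError: time passes only in moves, steps and waits
```

```bash
python3 - <<'E'
import re
s=open('h.py').read()
s=s.replace("def K(c)","_cal={}\n_c0=calibration\ndef calibration(n):\n    if n not in _cal: _cal[n]=_c0(n)\n    return _cal[n]\ndef K(c)",1)
s+='''
def box(c,yaw,X):
    cc,s=np.cos(yaw),np.sin(yaw); return np.array([[c[0]+cc*x-s*y,c[1]+s*x+cc*y,z] for x,y,z in X])
def overlay(n,im,polys,r,f,out):
    """r=(u0,v0,u1,v1)"""
    u0,v0,u1,v1=r
    big=cv2.resize(im[v0:v1,u0:u1],None,fx=f,fy=f,interpolation=cv2.INTER_CUBIC)[:,:,::-1].copy()
    for P in polys:
        q=((proj(n,P)+.5-[u0,v0])*f-.5); cv2.polylines(big,[np.round(q*8).astype(np.int32)],True,(0,255,0),1,cv2.LINE_AA,3)
    cv2.imwrite(out,big)
'''
open('h.py','w').write(s)
E
python3 fit.py | tail -6
python3 - <<'E'
from h import *
rect=lambda a,b,z,dx=0,dy=0:[(a+dx,b+dy,z),(a+dx,-b+dy,z),(-a+dx,-b+dy,z),(-a+dx,b+dy,z)]
R=([.5346,-.0383],-.066); B=([.5401,.2115],-.035)
for n in("top","scene"):
    im=grab_frame(n)
    P=[box(*R,rect(.019,.008,.091)),box(*R,rect(.043,.025,.091))]
    Q=[box(*B,rect(.04,.04,.06)),box(*B,rect(.012,.012,.11)),box(*B,rect(.016,.016,.064))]
    overlay(n,im,P,(395,210,455,290) if n=="top" else (215,240,300,300),8,f"pics/{n}_rig1.png")
    overlay(n,im,Q,(245,215,315,285) if n=="top" else (315,175,395,245),8,f"pics/{n}_st1.png")
E
```

```text
st top [ 0.5401  0.2113 -0.0401] 0.5153828700288159 0.27435963759171395
st scene [0.5404 0.2093 0.0227] 2.2676139919358604 1.2882248651670756
st  [ 0.5401  0.2111 -0.0286] 3.9187121430609295 1.2645823661204354
bar top [0.5382 0.2125 0.0037] 0.4291148250857475 0.25014610520028807
bar scene [ 0.5405  0.2111 -0.0302] 0.9747789344859825 0.6343548636042571
bar  [ 0.5387  0.2125 -0.0054] 1.4921972314214713 0.5409301096400777
```

View pics/top_rig1.png

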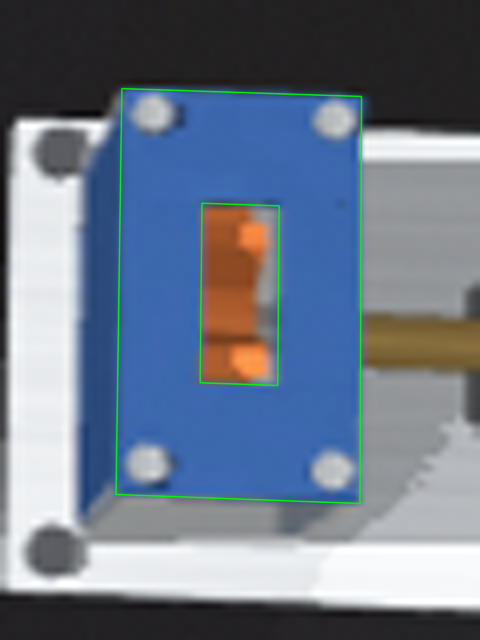

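View pics/scene_rig1.png

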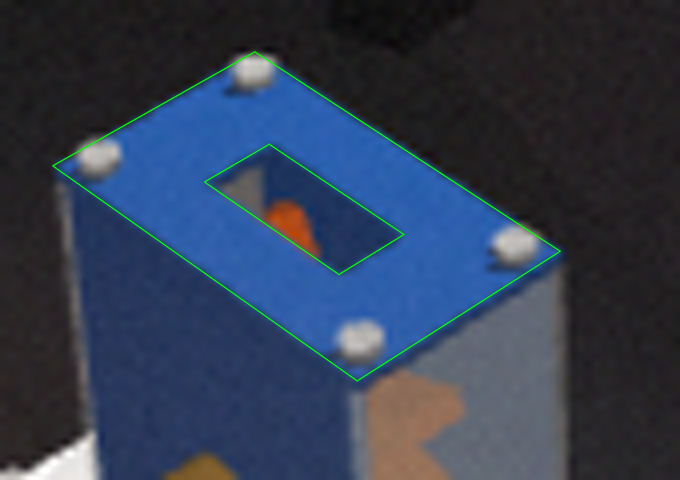

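View pics/top_st1.png

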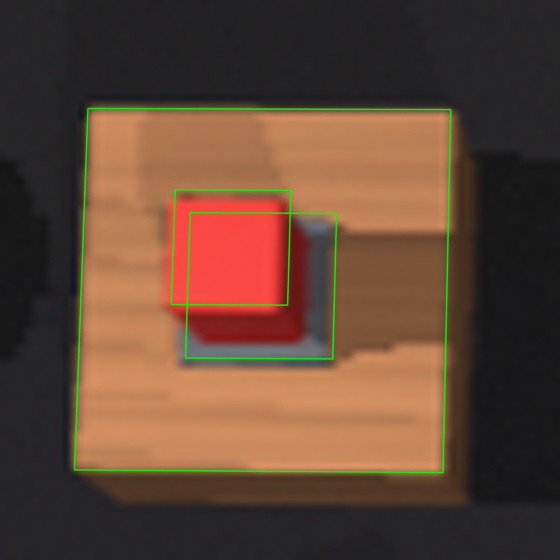

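View pics/scene_st1.png

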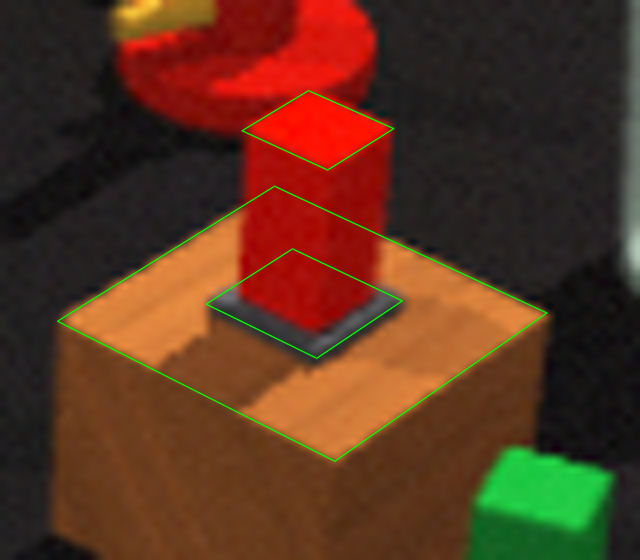

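```bash
cat > plan.py <<'E'
from h import *
def plan(wps,g,start=None):
    """wps: (x,y,z,yaw,rows). prints rows; shift in tool axes at row start, then turn."""
    s=status.observe()
    if start is None: p=s['position'].copy(); y=s['tool_rot'][2]
    else: p=np.array(start[:3]); y=start[3]
    rows=[]
    for w in wps:
        p0=p.copy(); y0=y; n=w[4]; dy=(w[3]-y0+np.pi)%(2*np.pi)-np.pi
        for k in range(1,n+1):
            t=p0+(np.array(w[:3])-p0)*k/n; ty=y0+dy*k/n
            d=t-p; c,sn=np.cos(y),np.sin(y)
            dx=np.round(100*(d[0]*c+d[1]*sn),2); dyy=np.round(100*(d[0]*sn-d[1]*c),2); dz=np.round(-100*d[2],2); tr=np.round(-np.degrees(ty-y),1)
            rows.append([g,dx+0,dyy+0,dz+0,tr+0])
            p=p+np.array([dx*c+dyy*sn,dx*sn-dyy*c,-dz])/100; y=y-np.radians(tr)
            if np.linalg.norm([dx,dyy,dz])>4.17 or abs(tr)>7.16: print("TOO FAST",rows[-1])
    for i in range(0,len(rows),20):
        print(", ".join(", ".join(f"{v:g}" for v in r) for r in rows[i:i+20])); print()
    print("end",p,y)
E
python3 - <<'E'
from plan import *
plan([(.50,-.30,.23,-.5,12),(.56,.0,.23,-.1,8),(.5387,.2125,.2,-.005,7)],1)
E
```

```text
1, -1.49, -3.13, 0.01, -3.5, 1, -1.3, -3.22, 0.01, -3.6, 1, -1.1, -3.29, 0.01, -3.5, 1, -0.89, -3.36, 0.01, -3.6, 1, -0.68, -3.4, 0.01, -3.5, 1, -0.47, -3.44, 0.02, -3.5, 1, -0.26, -3.46, 0.01, -3.6, 1, -0.04, -3.47, 0.01, -3.5, 1, 0.17, -3.47, 0.01, -3.5, 1, 0.38, -3.45, 0.01, -3.6, 1, 0.59, -3.42, 0.01, -3.5, 1, 0.81, -3.37, 0.01, -3.6, 1, -1.14, -3.65, 0, -2.9, 1, -0.95, -3.71, 0, -2.8, 1, -0.77, -3.74, 0, -2.9, 1, -0.58, -3.78, 0, -2.8, 1, -0.39, -3.81, 0, -2.9, 1, -0.2, -3.82, 0, -2.9, 1, 0, -3.82, 0, -2.8, 1, 0.18, -3.82, 0, -2.9

1, -0.61, -2.99, 0.43, -0.8, 1, -0.56, -3, 0.43, -0.7, 1, -0.53, -3.01, 0.43, -0.8, 1, -0.48, -3.01, 0.43, -0.8, 1, -0.44, -3.02, 0.42, -0.8, 1, -0.4, -3.02, 0.43, -0.7, 1, -0.37, -3.03, 0.43, -0.8

end [0.53866231 0.21248629 0.20001415] -0.0053482552279342805
```

Request:
carry_out(deltas=[1,-1.5,-3.1,0,-3.5,1,-1.3,-3.2,0,-3.6,1,-1.1,-3.3,0,-3.5,1,-0.9,-3.4,0,-3.6,1,-0.7,-3.4,0,-3.5,1,-0.5,-3.4,0,-3.5,1,-0.3,-3.5,0,-3.6,1,0,-3.5,0,-3.5,1,0.2,-3.5,0,-3.5,1,0.4,-3.4,0,-3.6,1,0.6,-3.4,0,-3.5,1,0.8,-3.4,0,-3.6,1,-1.1,-3.6,0,-2.9,1,-1,-3.7,0,-2.8,1,-0.8,-3.7,0,-2.9,1,-0.6,-3.8,0,-2.8,1,-0.4,-3.8,0,-2.9,1,-0.2,-3.8,0,-2.9,1,0,-3.8,0,-2.8,1,0.2,-3.8,0,-2.9])

```text
clock: 2.87
position: [0.5593, 0.001, 0.2315]
tool_rot: [3.141, -0.0, -0.097]
force: [1.3, -1.2, 0.1]
grip_width: 0.0853
```

```bash
python3 - <<'E'
from plan import *
s=status.observe(); print(s['clock'],s['position'],s['tool_rot'],s['qpos'],s['qd'])
plan([(.5387,.2125,.16,-.02,8),(.5387,.2125,.11,-.02,4)],1)
E
```

```text
2.8667 [0.55928023 0.00104219 0.2315204 ] [ 3.14147145e+00 -4.32980463e-04 -9.74246068e-02] [ 0.23316556  0.44834088 -0.46512408  1.75883739  0.23512076  0.98922091
 -0.41974912] [-0.67384591  0.16189844 -0.21257907 -0.2175812   0.16229396  0.11606809
 -0.30470168]
1, -0.51, -2.61, 0.89, -0.6, 1, -0.49, -2.61, 0.9, -0.5, 1, -0.46, -2.61, 0.89, -0.6, 1, -0.44, -2.62, 0.9, -0.5, 1, -0.41, -2.62, 0.89, -0.6, 1, -0.39, -2.63, 0.89, -0.5, 1, -0.36, -2.63, 0.9, -0.6, 1, -0.33, -2.64, 0.89, -0.5, 1, 0, 0, 1.25, 0, 1, 0, 0, 1.25, 0, 1, 0, 0, 1.25, 0, 1, 0, 0, 1.25, 0

end [0.53872613 0.21252137 0.1100204 ] -0.020630119747209297
```

Request:
carry_out(deltas=[1,-0.5,-2.6,0.9,-0.6,1,-0.5,-2.6,0.9,-0.5,1,-0.5,-2.6,0.9,-0.6,1,-0.4,-2.6,0.9,-0.5,1,-0.4,-2.6,0.9,-0.6,1,-0.4,-2.6,0.9,-0.5,1,-0.3,-2.6,0.9,-0.6,1,-0.3,-2.4,0.9,-0.5,1,0,0,0,0,1,0,0,0,0,1,0,0,0,0])

```text
clock: 3.78
position: [0.54, 0.2064, 0.1594]
tool_rot: [3.141, -0.0, -0.023]
force: [-0.6, -0.7, 0.3]
grip_width: 0.0854
```

```bash
python3 - <<'E'
from plan import *
s=status.observe(); print(s['clock'],s['position'],s['tool_rot'],s['qd'],s['force'])
plan([(.5387,.2123,.1,-.02,6),(.5387,.2123,.071,-.02,4)],1)
E
```

```text
3.7833 [0.54001639 0.20643002 0.15939347] [ 3.14109828e+00 -6.25217005e-05 -2.32654439e-02] [ 0.01810418 -0.00932849  0.00232236 -0.0010658  -0.0005979   0.00132583
 -0.00035663] [-0.58444353 -0.73277498  0.32840348]
1, -0.02, -0.1, 0.99, 0, 1, -0.03, -0.09, 0.99, -0.1, 1, -0.02, -0.1, 0.99, 0, 1, -0.03, -0.1, 0.99, 0, 1, -0.02, -0.1, 0.99, -0.1, 1, -0.02, -0.09, 0.99, 0, 1, 0, 0, 0.72, 0, 1, 0, 0, 0.73, 0, 1, 0, 0, 0.72, 0, 1, 0, 0, 0.73, 0

end [0.53874328 0.21225929 0.07099347] -0.01977478535861344
```

Request:
carry_out(deltas=[1,0,-0.1,1,0,1,0,-0.1,1,0,1,0,-0.1,1,0,1,0,-0.1,1,0,1,-0.1,-0.1,1,-0.2,1,0,-0.1,1,0,1,0,0,0.7,0,1,0,0,0.7,0,1,0,0,0.7,0,1,0,0,0.7,0,1,0,0,0,0,1,0,0,0,0])

```text
clock: 4.78
position: [0.5389, 0.2131, 0.0711]
tool_rot: [3.141, 0.0, -0.019]
force: [-0.0, -0.5, 0.5]
grip_width: 0.0855
```

```bash
python3 - <<'E'
from plan import *
s=status.observe(); print(s['clock'],s['position'],s['tool_rot'],s['force'])
for n in("top","scene"): 
    im=grab_frame(n); r=(235,205,325,295) if n=="top" else (300,150,420,250)
    cv2.imwrite(f"pics/{n}_g.png",cv2.resize(im[r[1]:r[3],r[0]:r[2]],None,fx=5,fy=5)[:,:,::-1])
E
```

```text
4.7833 [0.53887453 0.21310179 0.07107532] [ 3.14148114e+00  3.57803592e-04 -1.92907228e-02] [-0.03689534 -0.4676861   0.47006485]
```

View pics/scene_g.png

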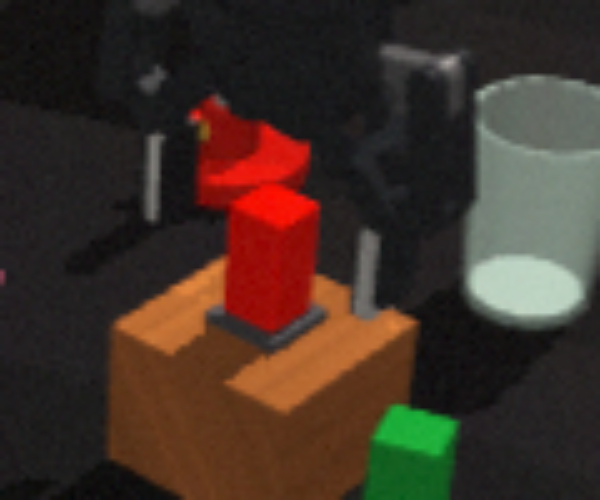

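The fingers straddle the red handle in the stand, at crop (270,260), and stay clear of the beaker. Closing now.

Request:
carry_out(deltas=[-1,0,0,0,0,-1,0,0,0,0,-1,0,0,0,0,-1,0,0,0,0,-1,0,0,0,0,-1,0,0,0,0,-1,0,0,0,0,-1,0,0,0,0], newtons=60)

```text
clock: 5.55
position: [0.5391, 0.2132, 0.0715]
tool_rot: [-3.141, -0.0, -0.019]
force: [-0.5, -0.2, 5.0]
grip_width: 0.0235
```

Request:
carry_out(deltas=[-1,0,0,-0.3,0,-1,0,0,-0.5,0,-1,0,0,-1,0,-1,0,0,-1,0,-1,0,0,-1,0,-1,0,0,-1.2,0,-1,0,0,-1.5,0,-1,0,0,-1.5,0,-1,0,0,-1.5,0,-1,0,0,-1.5,0,-1,0,0,0,0,-1,0,0,0,0,-1,0,0,0,0])

```text
clock: 6.63
position: [0.5388, 0.2129, 0.1813]
tool_rot: [3.141, 0.0, -0.019]
force: [-0.3, -0.4, -1.2]
grip_width: 0.0234
```

```bash
python3 - <<'E'
from plan import *
s=status.observe(); print(s['clock'],s['position'],s['tool_rot'],s['force'],s['moment'],s['grip_width'])
for n in("top","scene"): 
    im=grab_frame(n); r=(235,185,325,275) if n=="top" else (300,100,420,250)
    f=5 if n=="top" else 4
    cv2.imwrite(f"pics/{n}_l.png",cv2.resize(im[r[1]:r[3],r[0]:r[2]],None,fx=f,fy=f,interpolation=cv2.INTER_CUBIC)[:,:,::-1])
    for t in("bar_tip","bar_grip","socket"): print(n,t,[(np.round(d['xy'],1).tolist(),round(d['p'],2)) for d in mark_of(n,t)[:5]])
    p=s['position']; print("expect grip",proj(n,[p+[0,0,.0187]]),"tip",proj(n,[p+[0,0,-.046]]))
E
```

```text
6.6333 [0.53881017 0.21289012 0.18125636] [ 3.14138654e+00  6.01782602e-05 -1.93595572e-02] [-0.32378558 -0.35392001 -1.22464363] [ 0.04761722 -0.00848532  0.0018867 ] 0.02338115333550431
top bar_tip []
top bar_grip []
top socket []
expect grip [[263.81210991 235.26334967]] tip [[270.297019   243.36932035]]
scene bar_tip [([354.8, 177.1], 0.91), ([374.6, 275.7], 0.79), ([287.0, 220.2], 0.67), ([476.4, 231.8], 0.5), ([244.5, 271.5], 0.16)]
scene bar_grip [([289.8, 199.9], 0.94), ([381.7, 245.9], 0.59), ([352.6, 147.5], 0.58)]
scene socket [([351.6, 214.1], 0.79)]
expect grip [[357.71267351 143.98671585]] tip [[355.08461068 177.74827851]]
```

View pics/scene_l.png

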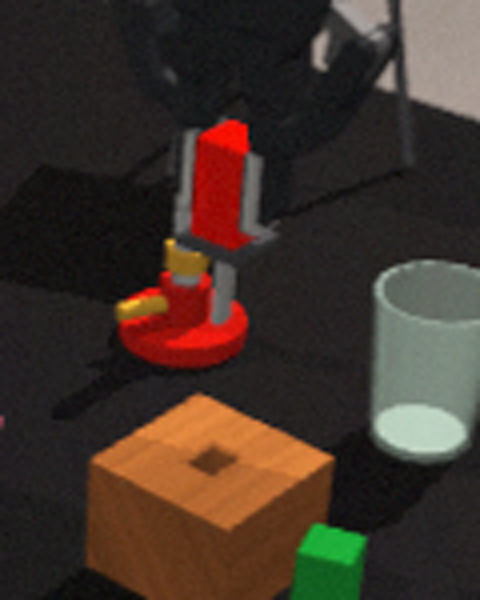

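View pics/top_l.png

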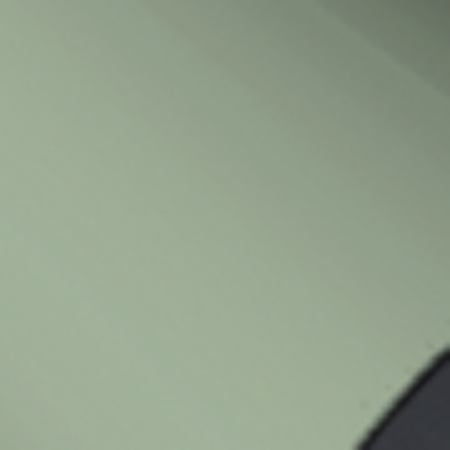

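```bash
python3 - <<'E'
from h import *
im=grab_frame("scene")
rect=lambda a,b,z:[(a,b,z),(a,-b,z),(-a,-b,z),(-a,b,z)]
B=([.5401,.2115],-.035)
overlay("scene",im,[box(*B,rect(.0075,.0095,.06))],(335,200,370,230),18,"pics/sock.png")
p=status.observe()['position']; y=-.019
overlay("scene",im,[box(p[:2],y,rect(.002,.005,p[2]-.046)),box(p[:2],y,rect(.002,.005,p[2]-.008)),box(p[:2],y,rect(.016,.016,p[2]-.008)),box(p[:2],y,rect(.012,.012,p[2]+.042))],(330,120,380,190),11,"pics/blade.png")
E
```

```text
(no output)
```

View pics/sock.png

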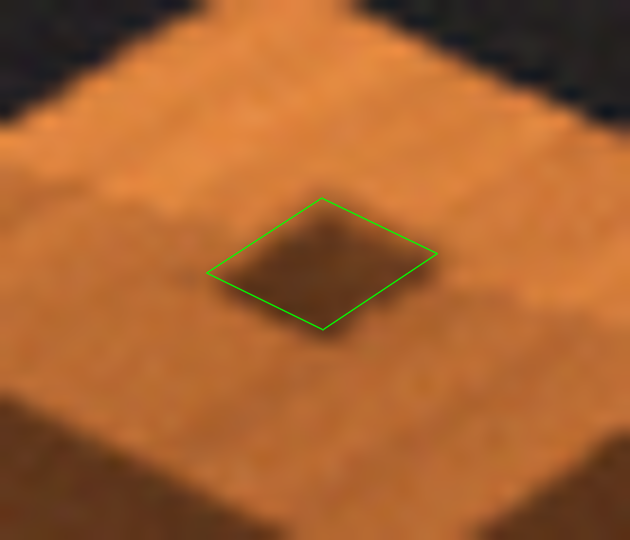

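View pics/blade.png

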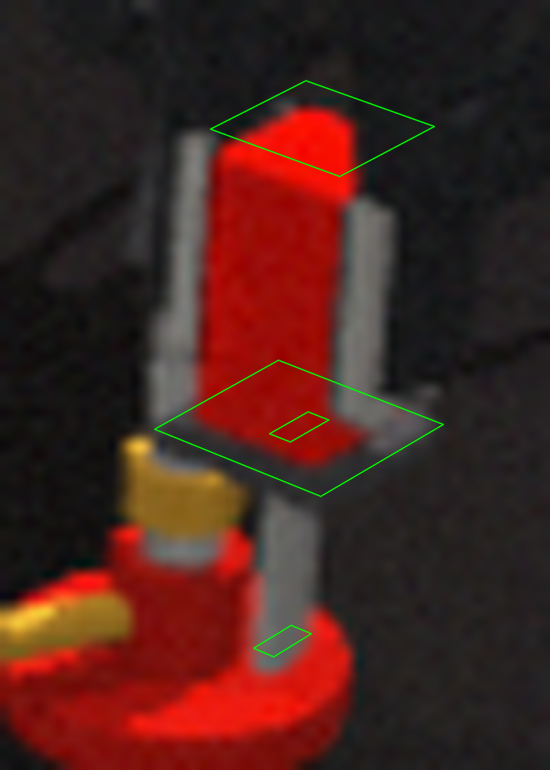

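```bash
python3 - <<'E'
from h import *
im=cv2.imread("pics/top0.png")[:,:,::-1]; ims=cv2.imread("pics/scene0.png")[:,:,::-1]
R=([.5346,-.0383],-.066)
def crest(a):
    out=[]
    for u,v in((-3,-7),(3,-7),(3,7),(-3,7)):
        x=36*np.sin(a)+u*np.cos(a); z=36*np.cos(a)-u*np.sin(a); out.append((x/1000,v/1000,.047+z/1000))
    return out
for deg in(16,20,24,28):
    P=[box(*R,crest(np.radians(deg-45*k))) for k in(0,1)]
    overlay("top",im,P,(415,228,435,266),12,f"pics/cr{deg}.png")
    P=[box(*R,crest(np.radians(deg-45*k))) for k in(0,1,-1,-2)]
    overlay("scene",ims,P,(235,250,295,310),6,f"pics/cs{deg}.png")
a=[np.hstack([cv2.imread(f"pics/cr{d}.png") for d in(16,20,24,28)])]
cv2.imwrite("pics/crA.png",cv2.resize(a[0],None,fx=.8,fy=.8))
b=np.hstack([cv2.imread(f"pics/cs{d}.png") for d in(16,20,24,28)]); cv2.imwrite("pics/csA.png",cv2.resize(np.vstack([np.hstack([cv2.imread(f"pics/cs{d}.png") for d in q]) for q in((16,20),(24,28))]),None,fx=.8,fy=.8))
E
```

```text
(no output)
```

View pics/crA.png

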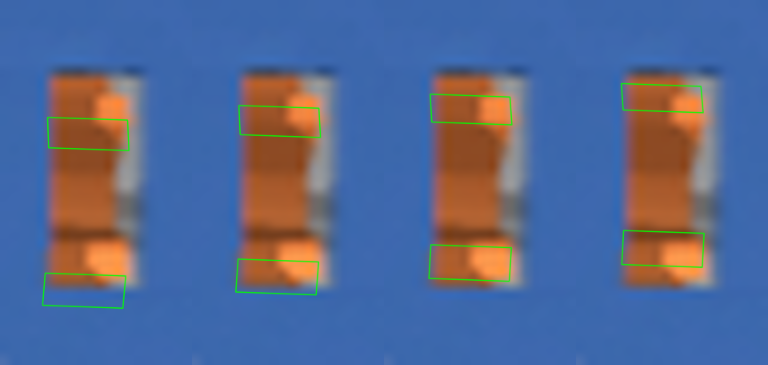

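View pics/csA.png

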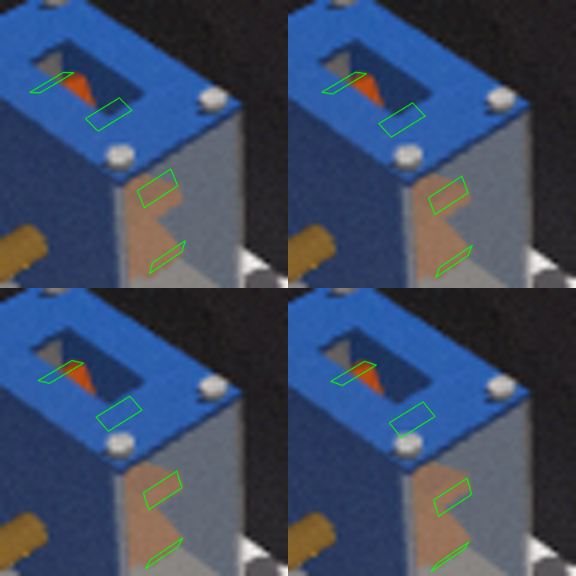

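The tooth crests fit at about +25° and −20° from vertical, so a tooth stands under the nominal start (x ≈ −12 mm). The gap is free for tip x between −4 and +7 mm. I'll enter at x = +1 mm for a first partial push, then do full strokes from −14 mm. Moving over the slot now.

```bash
python3 - <<'E'
from plan import *
plan([(.5380,.16,.181,-.03,3),(.5360,.0,.17,-.06,6),(.5356,-.0384,.155,-.066,3)],-1)
E
```

```text
-1, 0, 1.77, 0, 0.2, -1, 0.01, 1.77, 0.01, 0.2, -1, 0.02, 1.77, 0, 0.2, -1, 0.05, 2.67, 0.18, 0.3, -1, 0.06, 2.66, 0.19, 0.3, -1, 0.07, 2.67, 0.18, 0.3, -1, 0.09, 2.66, 0.19, 0.3, -1, 0.1, 2.67, 0.18, 0.2, -1, 0.11, 2.66, 0.18, 0.3, -1, 0.06, 1.28, 0.5, 0.1, -1, 0.07, 1.28, 0.5, 0.2, -1, 0.07, 1.28, 0.5, 0.1

end [ 0.53560929 -0.03840491  0.15504699] -0.06637906897954565
```

Request:
carry_out(deltas=[-1,0,1.8,0,0.2,-1,0,1.8,0,0.2,-1,0,1.8,0,0.2,-1,0.1,2.7,0.2,0.3,-1,0.1,2.7,0.2,0.3,-1,0.1,2.6,0.2,0.3,-1,0.1,2.6,0.2,0.3,-1,0.1,2.6,0.2,0.2,-1,0.1,2.6,0.2,0.3,-1,0.1,1.3,0.4,0.1,-1,0,1.3,0.5,0.2,-1,0.1,1.3,0.5,0.1,-1,0,0,0,0,-1,0,0,0,0,-1,0,0,0,0])

```text
clock: 8.33
position: [0.5367, -0.037, 0.1553]
tool_rot: [-3.141, 0.0, -0.065]
force: [-0.6, 0.2, -0.8]
grip_width: 0.0232
```

```bash
cat > st.py <<'E'
from plan import *
np.set_printoptions(precision=4,suppress=True)
R0=np.array([.5346,-.0383]); YR=-.066; TIP=.0495
def rd(k=6):
    F=[];M=[];
    for i in range(k):
        if i: grab_frame("scene")
        s=status.observe(); F.append(s['force']);M.append(s['moment'])
    c,sn=np.cos(YR),np.sin(YR); F=np.array(F)
    fr=np.c_[F[:,0]*c+F[:,1]*sn,-F[:,0]*sn+F[:,1]*c,F[:,2]]
    d=s['position'][:2]-R0
    print("t",round(s['clock'],2),"tip rig mm",1000*np.array([d[0]*c+d[1]*sn,-d[0]*sn+d[1]*c,s['position'][2]-TIP-.091]),"rot",s['tool_rot'],"w",round(s['grip_width'],4))
    print("F rig mean",fr.mean(0),"sd",fr.std(0),"fx",fr[:,0],"M",np.mean(M,0))
    return s
E
python3 - <<'E'
from st import *
s=rd()
im=grab_frame("scene")
rect=lambda a,b,z:[(a,b,z),(a,-b,z),(-a,-b,z),(-a,b,z)]
p=s['position']; y=s['tool_rot'][2]; zt=p[2]-TIP
overlay("scene",im,[box(p[:2],y,rect(.002,.005,zt)),box(p[:2],y,rect(.016,.016,zt+.038)),box(p[:2],y,rect(.012,.012,zt+.088)),box(R0,YR,rect(.019,.008,.091))],(205,205,305,300),8,"pics/over.png")
E
```

```text
t 8.58 tip rig mm [ 2.0519  1.0269 14.9335] rot [-3.1414 -0.0003 -0.0655] w 0.0235
F rig mean [-0.1842  0.2074 -0.8082] sd [0.3487 0.8229 0.3344] fx [-0.6213 -0.3354  0.0034 -0.2328 -0.3941  0.4747] M [ 0.0115 -0.003   0.0212]
```

View pics/over.png

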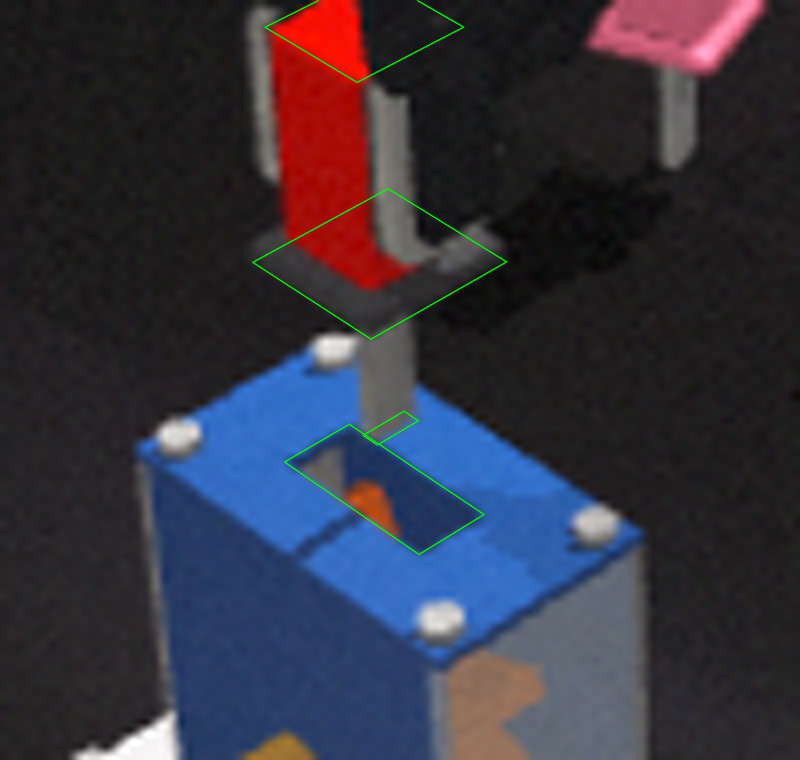

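Request:
carry_out(deltas=[-1,-0.05,0.05,0.3,0,-1,-0.05,0.05,0.3,0,-1,0,0,0.3,0,-1,0,0,0.3,0,-1,0,0,0.3,0,-1,0,0,0.2,0,-1,0,0,0.2,0,-1,0,0,0.2,0,-1,0,0,0.1,0,-1,0,0,0.1,0,-1,0,0,0.05,0])

```text
clock: 9.55
position: [0.5355, -0.039, 0.1317]
tool_rot: [-3.142, 0.0, -0.066]
force: [1.1, -0.0, -1.0]
grip_width: 0.0234
```

```bash
python3 - <<'E'
from st import *
s=rd(4)
E
```

```text
t 9.7 tip rig mm [ 0.9831 -0.5757 -8.6525] rot [-3.1416 -0.     -0.0664] w 0.0233
F rig mean [ 0.5561 -0.2407 -1.0345] sd [0.4262 0.3427 0.2608] fx [1.1049 0.163  0.838  0.1187] M [ 0.0083 -0.0034  0.03  ]
```

Request:
carry_out(deltas=[-1,0,0,0.05,0,-1,0,0,0.05,0,-1,0,0,0.1,0,-1,0,0,0.1,0])

```text
clock: 10.03
position: [0.5356, -0.0389, 0.1287]
tool_rot: [-3.142, -0.0, -0.066]
force: [-0.4, 0.8, -0.4]
grip_width: 0.0234
```

Request:
carry_out(deltas=[-1,0,0,0.1,0,-1,0,0,0.1,0,-1,0,0,0.1,0,-1,0,0,0.1,0,-1,0,0,0.1,0,-1,0,0,0,0])

```text
clock: 10.53
position: [0.5354, -0.0389, 0.1236]
tool_rot: [-3.142, 0.0, -0.066]
force: [-0.2, 0.7, -1.0]
grip_width: 0.0235
```

```bash
python3 - <<'E'
from st import *
s=rd(4)
E
```

```text
t 10.68 tip rig mm [  0.9763  -0.5786 -16.6974] rot [-3.1416  0.     -0.0664] w 0.0232
F rig mean [ 0.1155 -0.0873 -0.5872] sd [0.2245 0.455  0.462 ] fx [-0.2252  0.3848  0.2235  0.079 ] M [ 0.0018 -0.0069  0.0227]
```

The blade is in the gap at 16.7 mm depth with no contact. Pushing +x.

Request:
carry_out(deltas=[-1,0.1,0,0,0,-1,0.1,0,0,0,-1,0.1,0,0,0,-1,0.1,0,0,0,-1,0.1,0,0,0,-1,0.1,0,0,0,-1,0.1,0,0,0,-1,0.1,0,0,0,-1,0.1,0,0,0])

```text
clock: 11.43
position: [0.544, -0.0395, 0.1236]
tool_rot: [3.141, 0.001, -0.066]
force: [-4.2, 0.1, -0.6]
grip_width: 0.0235
```

Request:
carry_out(deltas=[-1,0.1,0,0,0,-1,0.1,0,0,0])

```text
clock: 11.6
position: [0.5462, -0.0397, 0.1236]
tool_rot: [3.141, 0.001, -0.066]
force: [-3.5, 0.2, -1.5]
grip_width: 0.023
```

Request:
carry_out(deltas=[-1,0.1,0,0,0,-1,0.1,0,0,0])

```text
clock: 11.77
position: [0.5485, -0.0398, 0.1238]
tool_rot: [3.142, 0.0, -0.066]
force: [-3.0, 0.1, -1.3]
grip_width: 0.0232
```

```bash
python3 - <<'E'
from st import *
s=rd(5)
E
```

```text
t 11.97 tip rig mm [ 14.1169  -0.5976 -16.6601] rot [-3.1415 -0.0003 -0.0664] w 0.0234
F rig mean [-2.6889 -0.0158 -0.9264] sd [0.7389 0.1911 0.3279] fx [-2.9888 -3.9845 -2.0577 -2.4275 -1.9857] M [0.0094 0.734  0.0121]
```

Request:
carry_out(deltas=[-1,-0.15,0,0,0,-1,-0.15,0,0,0,-1,0,0,-0.3,0,-1,0,0,-0.3,0,-1,0,0,-0.3,0,-1,0,0,-0.35,0,-1,0,0,0,0,-1,-0.3,0,0,0,-1,-0.4,0,0,0,-1,-0.4,0,0,0,-1,-0.4,0,0,0,-1,-0.4,0,0,0,-1,-0.3,0,0,0,-1,-0.2,0,0,0,-1,-0.1,0,0,0,-1,0,0,0,0])

```text
clock: 13.3
position: [0.5204, -0.038, 0.1363]
tool_rot: [3.142, -0.0, -0.066]
force: [0.7, -0.8, -1.0]
grip_width: 0.0233
```

```bash
python3 - <<'E'
from st import *
s=rd(4)
E
```

```text
t 13.45 tip rig mm [-13.868   -0.5819  -4.1953] rot [-3.1415 -0.0001 -0.0664] w 0.0231
F rig mean [ 0.6482 -0.2054 -1.3349] sd [0.2599 0.4307 0.2471] fx [0.7591 0.8312 0.8024 0.2003] M [-0.0053 -0.0097  0.0142]
```

Request:
carry_out(deltas=[-1,0,0,0.1,0,-1,0,0,0.1,0,-1,0,0,0.1,0,-1,0,0,0.1,0,-1,0,0,0.1,0,-1,0,0,0.1,0])

```text
clock: 13.95
position: [0.5205, -0.0379, 0.1302]
tool_rot: [-3.142, 0.0, -0.066]
force: [1.0, -0.5, -0.1]
grip_width: 0.0233
```

Request:
carry_out(deltas=[-1,0,0,0.1,0,-1,0,0,0.1,0])

```text
clock: 14.12
position: [0.5205, -0.038, 0.1282]
tool_rot: [-3.142, 0.0, -0.066]
force: [0.1, 0.4, -0.6]
grip_width: 0.0237
```

Request:
carry_out(deltas=[-1,0,0,0.15,0,-1,0,0,0.15,0,-1,0,0,0.18,0,-1,0,0,0,0])

```text
clock: 14.45
position: [0.5204, -0.038, 0.1232]
tool_rot: [-3.142, 0.0, -0.066]
force: [0.6, 0.1, 0.3]
grip_width: 0.0235
```

```bash
python3 - <<'E'
from st import *
s=rd(4)
E
```

```text
t 14.6 tip rig mm [-14.0067  -0.5726 -16.9892] rot [-3.1416  0.     -0.0664] w 0.0236
F rig mean [-0.0815 -0.0885 -0.4294] sd [0.3791 0.2988 0.5363] fx [ 0.5608 -0.3954 -0.3153 -0.1763] M [0.0404 0.0277 0.0275]
```

Request:
carry_out(deltas=[-1,0.1,0,0,0,-1,0.1,0,0,0,-1,0.1,0,0,0,-1,0.1,0,0,0,-1,0.1,0,0,0,-1,0.1,0,0,0,-1,0.1,0,0,0,-1,0.1,0,0,0,-1,0.1,0,0,0,-1,0.1,0,0,0,-1,0.1,0,0,0,-1,0.1,0,0,0])

```text
clock: 15.6
position: [0.5326, -0.0388, 0.1235]
tool_rot: [3.142, 0.0, -0.066]
force: [-3.9, -0.3, 1.7]
grip_width: 0.0234
```

```bash
python3 - <<'E'
from st import *
s=rd(1)
E
```

```text
t 15.6 tip rig mm [ -1.9626  -0.6293 -16.999 ] rot [ 3.1416  0.0001 -0.0664] w 0.0234
F rig mean [-3.8261 -0.555   1.7098] sd [0. 0. 0.] fx [-3.8261] M [ 0.0351  0.97   -0.021 ]
```

Request:
carry_out(deltas=[-1,0.1,0,0,0,-1,0.1,0,0,0,-1,0.1,0,0,0,-1,0.1,0,0,0,-1,0.1,0,0,0,-1,0.1,0,0,0,-1,0.1,0,0,0,-1,0.1,0,0,0])

```text
clock: 16.27
position: [0.5405, -0.0393, 0.1234]
tool_rot: [3.142, 0.0, -0.066]
force: [-3.5, -0.4, -1.6]
grip_width: 0.0234
```

```bash
python3 - <<'E'
from st import *
s=rd(1)
E
```

```text
t 16.27 tip rig mm [  5.9426  -0.6238 -17.1298] rot [ 3.1416  0.0004 -0.0664] w 0.0234
F rig mean [-3.4385 -0.6769 -1.5521] sd [0. 0. 0.] fx [-3.4385] M [0.0636 0.953  0.014 ]
```

Request:
carry_out(deltas=[-1,0.1,0,0,0,-1,0.1,0,0,0,-1,0.1,0,0,0,-1,0.1,0,0,0])

```text
clock: 16.6
position: [0.5446, -0.0395, 0.1235]
tool_rot: [-3.142, -0.0, -0.066]
force: [-4.0, 1.0, -1.3]
grip_width: 0.0235
```

```bash
python3 - <<'E'
from st import *
s=rd(2)
E
```

```text
t 16.65 tip rig mm [ 10.2542  -0.6212 -16.9908] rot [-3.1416 -0.0001 -0.0665] w 0.0235
F rig mean [-3.4424  0.1602 -0.6195] sd [0.6542 0.6077 0.6529] fx [-4.0966 -2.7882] M [ 0.0134  0.8938 -0.0663]
```

Request:
carry_out(deltas=[-1,0.1,0,0,0,-1,0.1,0,0,0,-1,0.1,0,0,0,-1,0.1,0,0,0])

```text
clock: 16.98
position: [0.5486, -0.0398, 0.1235]
tool_rot: [-3.142, -0.0, -0.066]
force: [-4.0, -0.2, -1.5]
grip_width: 0.0235
```

```bash
python3 - <<'E'
from st import *
s=rd(3)
im=grab_frame("scene")
cv2.imwrite("pics/s2.png",cv2.resize(im[235:385,145:305],None,fx=4,fy=4,interpolation=cv2.INTER_CUBIC)[:,:,::-1])
im=grab_frame("top")
cv2.imwrite("pics/t2.png",cv2.resize(im[205:305,380:520],None,fx=5,fy=5,interpolation=cv2.INTER_CUBIC)[:,:,::-1])
E
```

```text
t 17.08 tip rig mm [ 14.2449  -0.5854 -16.9502] rot [-3.1415 -0.0003 -0.0664] w 0.0235
F rig mean [-3.0008  0.2588 -0.8421] sd [0.6956 0.6536 0.5453] fx [-3.9689 -2.6681 -2.3653] M [ 0.0169  0.7797 -0.0042]
```

View pics/s2.png

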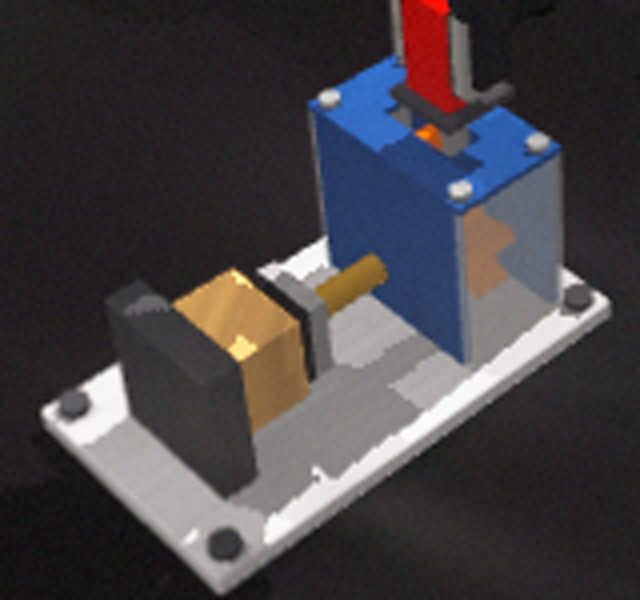

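View pics/t2.png

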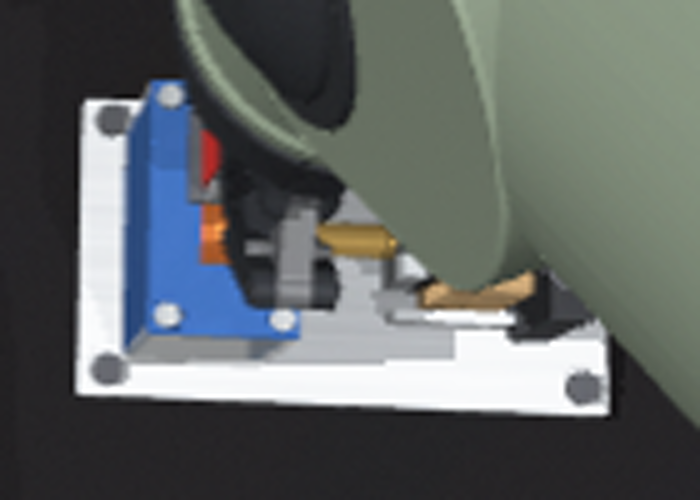

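The pad has advanced to just short of the block: the gap is at crop (310,345). Returning for the next stroke, which I'll do more cautiously.

Request:
carry_out(deltas=[-1,-0.15,0,0,0,-1,-0.15,0,0,0,-1,0,0,-0.3,0,-1,0,0,-0.3,0,-1,0,0,-0.3,0,-1,0,0,-0.35,0,-1,0,0,0,0,-1,-0.3,0,0,0,-1,-0.4,0,0,0,-1,-0.4,0,0,0,-1,-0.4,0,0,0,-1,-0.4,0,0,0,-1,-0.3,0,0,0,-1,-0.2,0,0,0,-1,-0.12,0,0,0,-1,0,0,0,0])

```text
clock: 18.52
position: [0.5202, -0.038, 0.136]
tool_rot: [3.142, -0.0, -0.066]
force: [0.2, 0.6, -0.3]
grip_width: 0.0232
```

Request:
carry_out(deltas=[-1,0,0,0.1,0,-1,0,0,0.1,0,-1,0,0,0.1,0,-1,0,0,0.1,0,-1,0,0,0.1,0,-1,0,0,0.1,0])

```text
clock: 19.02
position: [0.5204, -0.0379, 0.1298]
tool_rot: [-3.142, 0.0, -0.066]
force: [-0.9, 0.1, -1.5]
grip_width: 0.0231
```

Request:
carry_out(deltas=[-1,0,0,0.1,0,-1,0,0,0.1,0])

```text
clock: 19.18
position: [0.5204, -0.038, 0.1279]
tool_rot: [-3.142, 0.0, -0.066]
force: [0.1, -0.2, -1.1]
grip_width: 0.0236
```

```bash
python3 - <<'E'
from st import *
s=rd(3)
E
```

```text
t 19.28 tip rig mm [-14.2998  -0.575  -12.6798] rot [-3.1415  0.0003 -0.0664] w 0.0233
F rig mean [-0.4157 -0.0625 -1.3427] sd [0.6002 0.2251 0.4769] fx [ 0.0806 -1.2601 -0.0675] M [ 0.0103  0.0047 -0.027 ]
```

Request:
carry_out(deltas=[-1,0,0,0.15,0,-1,0,0,0.15,0,-1,0,0,0.13,0,-1,0,0,0,0,-1,0.1,0,0,0,-1,0.1,0,0,0,-1,0.1,0,0,0,-1,0.1,0,0,0,-1,0.1,0,0,0,-1,0.1,0,0,0,-1,0.1,0,0,0,-1,0.1,0,0,0])

```text
clock: 20.28
position: [0.5283, -0.0385, 0.1237]
tool_rot: [3.142, 0.0, -0.066]
force: [-2.9, -0.2, 1.4]
grip_width: 0.0235
```

```bash
python3 - <<'E'
from st import *
s=rd(1)
E
```

```text
t 20.28 tip rig mm [ -6.2725  -0.6118 -16.8269] rot [ 3.1415  0.0003 -0.0664] w 0.0235
F rig mean [-2.8338 -0.3712  1.4376] sd [0. 0. 0.] fx [-2.8338] M [ 0.0379  0.7365 -0.0217]
```

Request:
carry_out(deltas=[-1,0.1,0,0,0,-1,0.1,0,0,0])

```text
clock: 20.45
position: [0.5304, -0.0386, 0.1237]
tool_rot: [3.142, 0.0, -0.066]
force: [-2.9, -0.4, 0.6]
grip_width: 0.0234
```

```bash
python3 - <<'E'
from st import *
s=rd(1)
E
```

```text
t 20.45 tip rig mm [ -4.1358  -0.6119 -16.8008] rot [ 3.1416  0.     -0.0664] w 0.0234
F rig mean [-2.8195 -0.6291  0.5503] sd [0. 0. 0.] fx [-2.8195] M [ 0.049   0.7878 -0.0243]
```

Request:
carry_out(deltas=[-1,0.05,0,0,0,-1,0.05,0,0,0])

```text
clock: 20.62
position: [0.5313, -0.0387, 0.1237]
tool_rot: [3.142, 0.0, -0.066]
force: [-2.9, 0.9, 1.9]
grip_width: 0.0237
```

```bash
cat > m.py <<'E'
from st import *
s=status.observe();d=s['position'][:2]-R0
M=s['moment']; c,sn=np.cos(YR),np.sin(YR)
print(round(s['clock'],2),"tipx %.2f"%(1000*(d[0]*c+d[1]*sn)),"My_rig %.3f"%(-M[0]*sn+M[1]*c),"fx %.2f"%(s['force'][0]*c+s['force'][1]*sn))
E
python3 m.py
```

```text
20.62 tipx -3.22 My_rig 0.877 fx -2.92
```

Request:
carry_out(deltas=[-1,0.05,0,0,0,-1,0.05,0,0,0])

```text
clock: 20.78
position: [0.5323, -0.0388, 0.1237]
tool_rot: [-3.142, 0.0, -0.066]
force: [-3.3, 0.2, 1.9]
grip_width: 0.0234
```

```bash
python3 m.py
```

```text
20.78 tipx -2.24 My_rig 0.898 fx -3.29
```

Request:
carry_out(deltas=[-1,0.05,0,0,0,-1,0.05,0,0,0])

```text
clock: 20.95
position: [0.5334, -0.0388, 0.1237]
tool_rot: [-3.142, -0.0, -0.067]
force: [-3.4, 0.6, 1.4]
grip_width: 0.0236
```

```bash
python3 m.py
```

```text
20.95 tipx -1.15 My_rig 0.864 fx -3.43
```

Request:
carry_out(deltas=[-1,0.05,0,0,0])

```text
clock: 21.03
position: [0.5339, -0.0389, 0.1237]
tool_rot: [-3.142, -0.0, -0.066]
force: [-3.8, 0.4, 1.6]
grip_width: 0.0233
```

```bash
python3 m.py
```

```text
21.03 tipx -0.65 My_rig 0.898 fx -3.78
```

Request:
carry_out(deltas=[-1,0.05,0,0,0,-1,0.05,0,0,0])

```text
clock: 21.2
position: [0.5349, -0.0389, 0.1237]
tool_rot: [-3.142, -0.0, -0.067]
force: [-3.7, 0.8, 1.8]
grip_width: 0.0234
```

```bash
python3 m.py
```

```text
21.2 tipx 0.35 My_rig 0.852 fx -3.76
```

Request:
carry_out(deltas=[-1,0.05,0,0,0])

```text
clock: 21.28
position: [0.5354, -0.039, 0.1237]
tool_rot: [-3.142, 0.0, -0.066]
force: [-2.5, 0.0, 1.6]
grip_width: 0.0232
```

```bash
python3 m.py
```

```text
21.28 tipx 0.83 My_rig 0.867 fx -2.46
```

Request:
carry_out(deltas=[-1,0.05,0,0,0,-1,0.05,0,0,0])

```text
clock: 21.45
position: [0.5364, -0.039, 0.1237]
tool_rot: [-3.142, 0.0, -0.066]
force: [-2.5, 0.0, 0.4]
grip_width: 0.0231
```

```bash
python3 m.py
```

```text
21.45 tipx 1.82 My_rig 0.856 fx -2.49
```

Request:
carry_out(deltas=[-1,0.05,0,0,0])

```text
clock: 21.53
position: [0.5368, -0.0391, 0.1236]
tool_rot: [-3.142, 0.0, -0.066]
force: [-3.6, 0.5, 0.5]
grip_width: 0.0233
```

```bash
python3 m.py
```

```text
21.53 tipx 2.26 My_rig 0.890 fx -3.61
```

Request:
carry_out(deltas=[-1,0.05,0,0,0,-1,0.05,0,0,0])

```text
clock: 21.7
position: [0.5378, -0.0391, 0.1236]
tool_rot: [-3.142, 0.0, -0.066]
force: [-4.0, 1.1, -0.0]
grip_width: 0.0234
```

```bash
python3 m.py
```

```text
21.7 tipx 3.26 My_rig 0.922 fx -4.08
```

Request:
carry_out(deltas=[-1,0.05,0,0,0])

```text
clock: 21.78
position: [0.5382, -0.0391, 0.1236]
tool_rot: [-3.142, 0.0, -0.066]
force: [-3.6, 0.7, -0.3]
grip_width: 0.0233
```

```bash
python3 m.py
```

```text
21.78 tipx 3.69 My_rig 0.918 fx -3.59
```

Request:
carry_out(deltas=[-1,0.05,0,0,0])

```text
clock: 21.87
position: [0.5387, -0.0392, 0.1236]
tool_rot: [3.142, 0.0, -0.066]
force: [-3.4, 0.7, -1.9]
grip_width: 0.023
```

```bash
python3 m.py
```

```text
21.87 tipx 4.18 My_rig 0.949 fx -3.47
```

Request:
carry_out(deltas=[-1,0.05,0,0,0])

```text
clock: 21.95
position: [0.5392, -0.0393, 0.1236]
tool_rot: [3.142, 0.0, -0.066]
force: [-3.7, -0.5, -1.1]
grip_width: 0.0227
```

```bash
python3 m.py
```

```text
21.95 tipx 4.68 My_rig 1.045 fx -3.62
```

Request:
carry_out(deltas=[-1,0.03,0,0,0])

```text
clock: 22.03
position: [0.5396, -0.0392, 0.1236]
tool_rot: [-3.142, 0.0, -0.066]
force: [-3.5, 0.7, -2.5]
grip_width: 0.0235
```

```bash
python3 m.py
```

```text
22.03 tipx 5.01 My_rig 1.070 fx -3.54
```

```bash
python3 - <<'E'
from st import *
im=grab_frame("scene")
cv2.imwrite("pics/s3.png",cv2.resize(im[290:370,160:250],None,fx=8,fy=7,interpolation=cv2.INTER_CUBIC)[:,:,::-1])
E
python3 m.py
```

```text
22.08 tipx 5.08 My_rig 0.943 fx -3.64
```

View pics/s3.png

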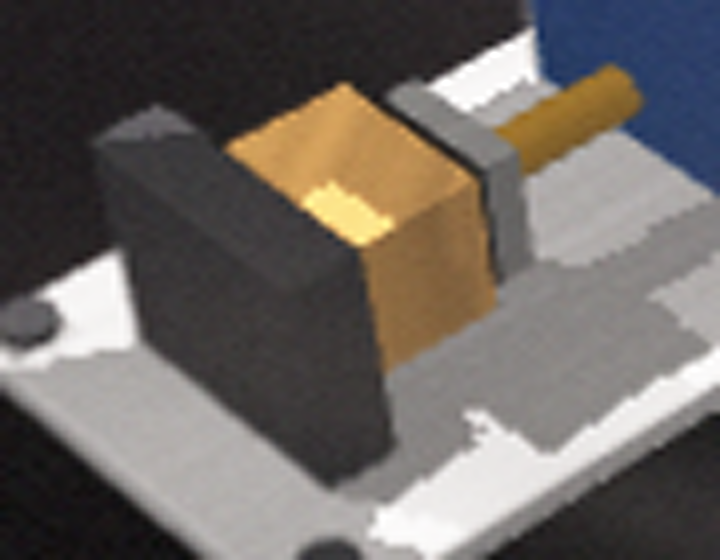

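The pad now appears to touch the block, at crop (480,190). I can't see whether the block is against the anvil yet, so I'm continuing in small steps and watching the moment.

Request:
carry_out(deltas=[-1,0.04,0,0,0])

```text
clock: 22.17
position: [0.5399, -0.0392, 0.1236]
tool_rot: [-3.142, 0.0, -0.066]
force: [-3.6, -0.3, -3.0]
grip_width: 0.0235
```

```bash
python3 m.py
```

```text
22.17 tipx 5.38 My_rig 0.972 fx -3.59
```

Request:
carry_out(deltas=[-1,0.04,0,0,0])

```text
clock: 22.25
position: [0.5404, -0.0393, 0.1237]
tool_rot: [-3.142, 0.0, -0.066]
force: [-2.8, 0.2, -1.2]
grip_width: 0.0233
```

```bash
python3 m.py
```

```text
22.25 tipx 5.85 My_rig 1.011 fx -2.79
```

Request:
carry_out(deltas=[-1,0.04,0,0,0])

```text
clock: 22.33
position: [0.5409, -0.0393, 0.1237]
tool_rot: [3.142, -0.0, -0.066]
force: [-4.1, -0.2, -1.4]
grip_width: 0.0232
```

```bash
python3 m.py
```

```text
22.33 tipx 6.32 My_rig 0.943 fx -4.03
```

Request:
carry_out(deltas=[-1,0.04,0,0,0])

```text
clock: 22.42
position: [0.5412, -0.0393, 0.1237]
tool_rot: [-3.142, 0.0, -0.066]
force: [-3.5, -1.0, -1.4]
grip_width: 0.0234
```

```bash
python3 m.py
```

```text
22.42 tipx 6.70 My_rig 1.015 fx -3.47
```

Request:
carry_out(deltas=[-1,0.05,0,0,0])

```text
clock: 22.5
position: [0.5418, -0.0394, 0.1237]
tool_rot: [-3.142, 0.0, -0.066]
force: [-3.9, -0.7, -1.8]
grip_width: 0.0237
```

```bash
python3 m.py
```

```text
22.5 tipx 7.21 My_rig 0.959 fx -3.82
```

Request:
carry_out(deltas=[-1,0.05,0,0,0])

```text
clock: 22.58
position: [0.5423, -0.0394, 0.1237]
tool_rot: [-3.142, -0.0, -0.066]
force: [-3.6, -0.1, -2.4]
grip_width: 0.0234
```

```bash
python3 m.py
```

```text
22.58 tipx 7.76 My_rig 0.956 fx -3.63
```

Request:
carry_out(deltas=[-1,0.05,0,0,0])

```text
clock: 22.67
position: [0.5428, -0.0395, 0.1237]
tool_rot: [-3.142, -0.0, -0.067]
force: [-3.9, -0.4, -1.4]
grip_width: 0.0237
```

```bash
python3 m.py
```

```text
22.67 tipx 8.26 My_rig 1.003 fx -3.88
```

Request:
carry_out(deltas=[-1,0.05,0,0,0])

```text
clock: 22.75
position: [0.5433, -0.0395, 0.1237]
tool_rot: [-3.142, -0.0, -0.066]
force: [-3.9, 0.8, -2.5]
grip_width: 0.0233
```

```bash
python3 m.py
```

```text
22.75 tipx 8.75 My_rig 0.950 fx -3.96
```

Request:
carry_out(deltas=[-1,0.05,0,0,0])

```text
clock: 22.83
position: [0.5438, -0.0395, 0.1237]
tool_rot: [-3.142, -0.0, -0.066]
force: [-4.4, 1.0, -0.4]
grip_width: 0.0232
```

```bash
python3 m.py
```

```text
22.83 tipx 9.26 My_rig 0.984 fx -4.46
```

Request:
carry_out(deltas=[-1,0.05,0,0,0])

```text
clock: 22.92
position: [0.5443, -0.0396, 0.1237]
tool_rot: [3.142, -0.0, -0.066]
force: [-3.3, -0.7, -0.6]
grip_width: 0.0233
```

```bash
python3 m.py
```

```text
22.92 tipx 9.77 My_rig 0.989 fx -3.27
```

Request:
carry_out(deltas=[-1,0.05,0,0,0])

```text
clock: 23.0
position: [0.5448, -0.0396, 0.1237]
tool_rot: [-3.142, 0.0, -0.066]
force: [-3.1, 0.7, -1.4]
grip_width: 0.0235
```

```bash
python3 m.py
```

```text
23.0 tipx 10.24 My_rig 0.943 fx -3.17
```

Request:
carry_out(deltas=[-1,0.05,0,0,0])

```text
clock: 23.08
position: [0.5453, -0.0396, 0.1237]
tool_rot: [-3.142, -0.0, -0.066]
force: [-4.6, 0.6, -1.0]
grip_width: 0.0232
```

```bash
python3 m.py
```

```text
23.08 tipx 10.78 My_rig 0.994 fx -4.58
```

Request:
carry_out(deltas=[-1,0.05,0,0,0])

```text
clock: 23.17
position: [0.5458, -0.0396, 0.1237]
tool_rot: [-3.142, -0.0, -0.066]
force: [-2.9, 0.9, -0.9]
grip_width: 0.0234
```

```bash
python3 m.py
```

```text
23.17 tipx 11.25 My_rig 0.957 fx -2.90
```

Request:
carry_out(deltas=[-1,0.05,0,0,0])

```text
clock: 23.25
position: [0.5463, -0.0397, 0.1237]
tool_rot: [-3.142, -0.0, -0.066]
force: [-3.2, 0.1, -0.9]
grip_width: 0.0236
```

```bash
python3 m.py
```

```text
23.25 tipx 11.75 My_rig 0.949 fx -3.18
```

Request:
carry_out(deltas=[-1,0.05,0,0,0])

```text
clock: 23.33
position: [0.5468, -0.0397, 0.1237]
tool_rot: [-3.142, -0.0, -0.066]
force: [-3.9, 0.8, -0.9]
grip_width: 0.0234
```

```bash
python3 m.py
```

```text
23.33 tipx 12.25 My_rig 0.934 fx -3.96
```

Request:
carry_out(deltas=[-1,0.05,0,0,0])

```text
clock: 23.42
position: [0.5473, -0.0397, 0.1237]
tool_rot: [-3.142, 0.0, -0.066]
force: [-3.9, 0.0, -1.4]
grip_width: 0.0236
```

```bash
python3 m.py
```

```text
23.42 tipx 12.73 My_rig 0.961 fx -3.91
```

Request:
carry_out(deltas=[-1,0.05,0,0,0])

```text
clock: 23.5
position: [0.5478, -0.0397, 0.1237]
tool_rot: [-3.142, -0.0, -0.066]
force: [-4.0, -0.1, -0.1]
grip_width: 0.0233
```

```bash
python3 m.py
```

```text
23.5 tipx 13.23 My_rig 0.947 fx -4.00
```

Request:
carry_out(deltas=[-1,0.05,0,0,0])

```text
clock: 23.58
position: [0.5483, -0.0398, 0.1237]
tool_rot: [-3.142, 0.0, -0.066]
force: [-3.7, 0.8, -1.0]
grip_width: 0.0233
```

```bash
python3 m.py
```

```text
23.58 tipx 13.74 My_rig 0.969 fx -3.75
```

The push stayed at about 3.6 N to the end of this stroke, so the pad is still free, or only sliding the block. Returning for stroke 3.

Request:
carry_out(deltas=[-1,-0.15,0,0,0,-1,-0.15,0,0,0,-1,0,0,-0.3,0,-1,0,0,-0.3,0,-1,0,0,-0.3,0,-1,0,0,-0.35,0,-1,0,0,0,0,-1,-0.3,0,0,0,-1,-0.4,0,0,0,-1,-0.4,0,0,0,-1,-0.4,0,0,0,-1,-0.4,0,0,0,-1,-0.3,0,0,0,-1,-0.2,0,0,0,-1,-0.1,0,0,0,-1,0,0,0,0])

```text
clock: 24.92
position: [0.5201, -0.038, 0.1362]
tool_rot: [3.142, -0.0, -0.066]
force: [0.7, -0.0, -0.5]
grip_width: 0.0235
```

Request:
carry_out(deltas=[-1,0,0,0.1,0,-1,0,0,0.1,0,-1,0,0,0.1,0,-1,0,0,0.1,0,-1,0,0,0.1,0,-1,0,0,0.1,0])

```text
clock: 25.42
position: [0.5203, -0.0379, 0.13]
tool_rot: [-3.142, 0.0, -0.066]
force: [-0.0, -0.3, -0.8]
grip_width: 0.0231
```

Request:
carry_out(deltas=[-1,0,0,0.1,0,-1,0,0,0.1,0])

```text
clock: 25.58
position: [0.5203, -0.0379, 0.1281]
tool_rot: [3.142, 0.0, -0.066]
force: [-0.4, -0.8, -0.6]
grip_width: 0.0235
```

```bash
python3 - <<'E'
from st import *
s=rd(2)
im=grab_frame("scene")
cv2.imwrite("pics/s4.png",cv2.resize(im[290:370,160:250],None,fx=8,fy=7,interpolation=cv2.INTER_CUBIC)[:,:,::-1])
E
```

```text
t 25.63 tip rig mm [-14.3819  -0.5628 -12.5688] rot [-3.1415  0.0002 -0.0664] w 0.0233
F rig mean [ 0.3632 -0.1733 -0.6149] sd [0.7536 0.6192 0.029 ] fx [-0.3904  1.1168] M [0.0251 0.0216 0.0399]
```

View pics/s4.png

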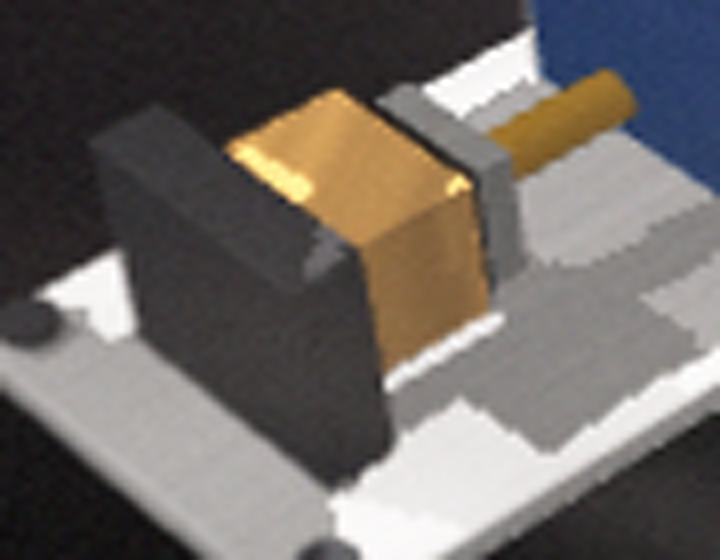

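The block has slid about 1 mm toward the anvil: its right top corner moved from crop (480,185) to (470,185). Lowering, then a slow approach for the final stroke.

Request:
carry_out(deltas=[-1,0,0,0.15,0,-1,0,0,0.15,0,-1,0,0,0.13,0,-1,0,0,0,0,-1,0.1,0,0,0,-1,0.1,0,0,0,-1,0.1,0,0,0,-1,0.05,0,0,0,-1,0.05,0,0,0])

```text
clock: 26.43
position: [0.5239, -0.0382, 0.1238]
tool_rot: [3.142, 0.001, -0.067]
force: [-4.1, -0.3, 1.0]
grip_width: 0.0235
```

```bash
python3 m.py
```

```text
26.43 tipx -10.68 My_rig 0.896 fx -4.10
```

Request:
carry_out(deltas=[-1,0.05,0,0,0,-1,0.05,0,0,0])

```text
clock: 26.6
position: [0.525, -0.0383, 0.1239]
tool_rot: [3.141, 0.001, -0.066]
force: [-3.4, 0.6, 0.9]
grip_width: 0.0231
```

```bash
python3 m.py
```

```text
26.6 tipx -9.55 My_rig 0.871 fx -3.44
```

Request:
carry_out(deltas=[-1,0.05,0,0,0])

```text
clock: 26.68
position: [0.5257, -0.0383, 0.1239]
tool_rot: [3.142, 0.0, -0.066]
force: [-3.1, -0.9, 1.6]
grip_width: 0.0232
```

```bash
python3 m.py
```

```text
26.68 tipx -8.90 My_rig 0.875 fx -3.08
```

Request:
carry_out(deltas=[-1,0.05,0,0,0])

```text
clock: 26.77
position: [0.5262, -0.0384, 0.1239]
tool_rot: [3.142, 0.0, -0.066]
force: [-4.3, 0.7, 1.4]
grip_width: 0.023
```

```bash
python3 m.py
```

```text
26.77 tipx -8.33 My_rig 1.015 fx -4.30
```

Request:
carry_out(deltas=[-1,0.03,0,0,0])

```text
clock: 26.85
position: [0.5265, -0.0384, 0.1239]
tool_rot: [3.142, 0.0, -0.066]
force: [-4.8, 0.6, 1.4]
grip_width: 0.0227
```

```bash
python3 m.py
```

```text
26.85 tipx -8.11 My_rig 1.177 fx -4.88
```

Request:
carry_out(deltas=[-1,0,0,0,0])

```text
clock: 26.93
position: [0.5265, -0.0384, 0.1239]
tool_rot: [3.142, 0.0, -0.066]
force: [-3.9, 0.7, 1.1]
grip_width: 0.0238
```

```bash
python3 m.py
```

```text
26.93 tipx -8.12 My_rig 1.061 fx -3.97
```

Request:
carry_out(deltas=[-1,0.02,0,0,0])

```text
clock: 27.02
position: [0.5266, -0.0384, 0.1239]
tool_rot: [3.142, 0.0, -0.066]
force: [-5.0, 0.4, 2.5]
grip_width: 0.0232
```

```bash
python3 m.py
```

```text
27.02 tipx -8.01 My_rig 1.362 fx -4.98
```

```bash
for i in 1 2 3 4; do python3 - <<'E'
from st import *
grab_frame("scene")
E
python3 m.py; done
```

```text
27.07 tipx -7.98 My_rig 1.289 fx -5.00
27.12 tipx -7.97 My_rig 1.261 fx -5.39
27.17 tipx -7.98 My_rig 1.372 fx -5.20
27.22 tipx -7.99 My_rig 1.327 fx -5.08
```

The push holds steady at about 5.1 N (fx −5.0 to −5.4, My 1.31 against 0.88 free), so the wheel has tightened. I'm stopping here: ease back and lift out.

Request:
carry_out(deltas=[-1,-0.1,0,0,0,-1,-0.1,0,0,0,-1,-0.1,0,0,0,-1,0,0,0,0,-1,0,0,-0.2,0,-1,0,0,-0.3,0,-1,0,0,-0.4,0,-1,0,0,-0.5,0,-1,0,0,-0.7,0,-1,0,0,-1,0,-1,0,0,-1,0,-1,0,0,-1,0,-1,0,0,-0.8,0,-1,0,0,0,0])

```text
clock: 28.38
position: [0.5246, -0.0382, 0.1849]
tool_rot: [3.142, -0.003, -0.067]
force: [0.7, 0.0, -1.1]
grip_width: 0.0235
```

```bash
python3 - <<'E'
from st import *
s=rd(2)
im=grab_frame("scene")
cv2.imwrite("pics/s5.png",cv2.resize(im[235:385,145:305],None,fx=4,fy=4,interpolation=cv2.INTER_CUBIC)[:,:,::-1])
plan([(.5395,.0,.185,-.05,3),(.5398,.16,.183,-.035,6),(.5401,.2113,.175,-.035,4)],-1)
E
```

```text
t 28.43 tip rig mm [-10.3995  -0.6755  43.3571] rot [ 3.1414 -0.0016 -0.0667] w 0.0235
F rig mean [ 0.1562  0.2842 -0.9822] sd [0.4981 0.2262 0.0816] fx [ 0.6544 -0.3419] M [-0.0025 -0.0089  0.0203]
-1, 0.44, -1.31, -0.06, -0.3, -1, 0.44, -1.3, -0.06, -0.3, -1, 0.45, -1.3, -0.06, -0.3, -1, -0.13, -2.66, 0.03, -0.2, -1, -0.12, -2.67, 0.04, -0.1, -1, -0.12, -2.66, 0.03, -0.2, -1, -0.11, -2.67, 0.03, -0.1, -1, -0.1, -2.66, 0.03, -0.2, -1, -0.09, -2.67, 0.04, -0.1, -1, -0.04, -1.28, 0.2, 0, -1, -0.04, -1.28, 0.2, 0, -1, -0.04, -1.28, 0.2, 0, -1, -0.03, -1.29, 0.2, 0

end [0.5401 0.2113 0.175 ] -0.03511088594339244
```

View pics/s5.png

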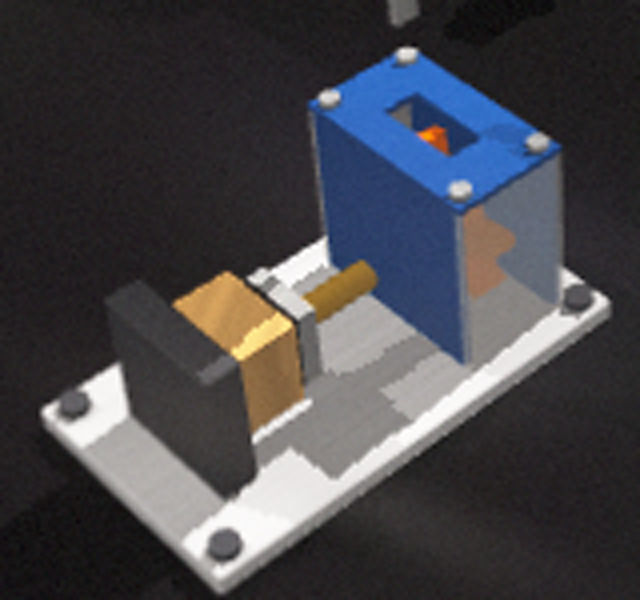

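The pad sits on the block and the block is at the anvil, at crop (235,360). Carrying the bar back over the stand.

Request:
carry_out(deltas=[-1,0.4,-1.3,0,-0.3,-1,0.4,-1.3,0,-0.3,-1,0.5,-1.3,-0.1,-0.3,-1,-0.1,-2.7,0,-0.2,-1,-0.1,-2.7,0,-0.1,-1,-0.1,-2.7,0,-0.2,-1,-0.1,-2.7,0,-0.1,-1,-0.1,-2.7,0,-0.2,-1,-0.1,-2.6,0,-0.1,-1,0,-1.3,0.2,0,-1,0,-1.3,0.2,0,-1,-0.1,-1.3,0.2,0,-1,0,-1.1,0.2,0,-1,0,0,0,0,-1,0,0,0,0,-1,0,0,0,0])

```text
clock: 29.82
position: [0.5411, 0.2102, 0.1758]
tool_rot: [3.141, 0.0, -0.036]
force: [-0.8, -1.0, -0.3]
grip_width: 0.023
```

```bash
python3 - <<'E'
from st import *
s=rd(3)
im=grab_frame("scene")
rect=lambda a,b,z:[(a,b,z),(a,-b,z),(-a,-b,z),(-a,b,z)]
p=s['position']; y=s['tool_rot'][2]; zt=p[2]-TIP
overlay("scene",im,[box(p[:2],y,rect(.002,.005,zt)),box(p[:2],y,rect(.016,.016,zt+.038)),box([.5401,.2115],-.035,rect(.0075,.0095,.06)),box([.5401,.2115],-.035,rect(.04,.04,.06))],(310,140,400,240),7,"pics/ret.png")
plan([(.5401,.2115,.130,-.035,5),(.5401,.2115,.108,-.035,4)],-1)
E
```

```text
t 29.92 tip rig mm [ -9.8124 248.2789  35.4597] rot [ 3.1412 -0.0001 -0.0363] w 0.0233
F rig mean [ 0.1274 -0.9032 -0.7965] sd [0.6166 0.2498 0.4234] fx [-0.703   0.3123  0.7729] M [-0.0138  0.0083  0.0035]
-1, -0.02, -0.02, 0.92, 0, -1, -0.03, -0.03, 0.92, 0, -1, -0.02, -0.02, 0.92, 0, -1, -0.02, -0.03, 0.92, -0.1, -1, -0.02, -0.02, 0.92, 0, -1, 0, 0, 0.55, 0, -1, 0, 0, 0.55, 0, -1, 0, 0, 0.55, 0, -1, 0, 0, 0.55, 0

end [0.5401 0.2115 0.108 ] -0.03443905704909567
```

View pics/ret.png

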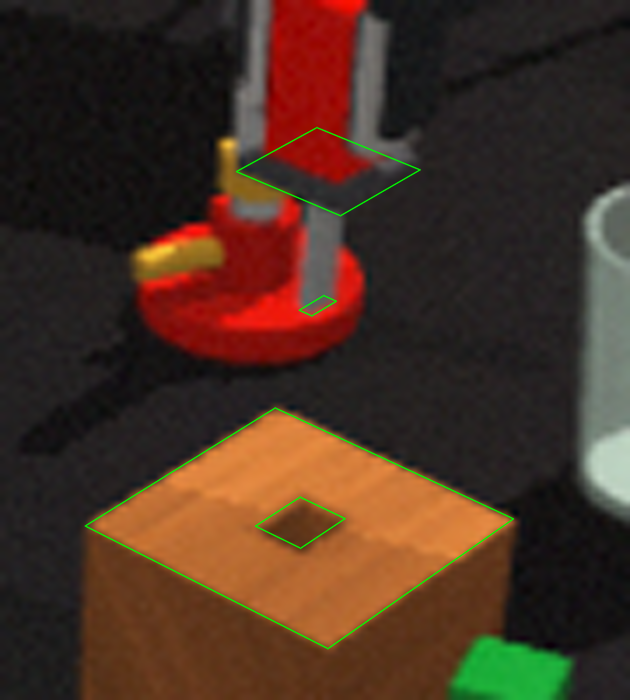

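Request:
carry_out(deltas=[-1,-0.05,-0.05,0.9,0,-1,-0.05,-0.05,0.9,0,-1,0,0,0.9,0,-1,0,0,0.9,0,-1,0,0,0.9,0,-1,0,0,0.6,0,-1,0,0,0.5,0,-1,0,0,0.5,0,-1,0,0,0.4,0,-1,0,0,0.4,0,-1,0,0,0.4,0,-1,0,0,0,0])

```text
clock: 30.97
position: [0.5397, 0.212, 0.1022]
tool_rot: [3.141, 0.001, -0.035]
force: [0.9, -1.3, -0.2]
grip_width: 0.0234
```

```bash
python3 - <<'E'
from st import *
s=rd(3); print(s['position'])
E
```

```text
t 31.07 tip rig mm [-11.1668 250.2781 -37.5634] rot [-3.1416  0.     -0.035 ] w 0.0232
F rig mean [ 0.3759 -0.0675 -0.3991] sd [0.5197 0.9234 0.148 ] fx [ 1.0271  0.3455 -0.2448] M [-0.0188 -0.0198  0.0007]
[0.54   0.2122 0.1029]
```

Tip is 7 mm into the socket with no contact. Lowering the remaining 31 mm.

Request:
carry_out(deltas=[-1,0,0.05,0.4,0,-1,0,0,0.4,0,-1,0,0,0.4,0,-1,0,0,0.4,0,-1,0,0,0.4,0,-1,0,0,0.3,0,-1,0,0,0.2,0,-1,0,0,0.2,0,-1,0,0,0.1,0,-1,0,0,0.1,0,-1,0,0,0.05,0,-1,0,0,0,0])

```text
clock: 32.07
position: [0.5399, 0.2116, 0.0734]
tool_rot: [3.142, 0.0, -0.035]
force: [-0.8, -0.5, -0.2]
grip_width: 0.0235
```

```bash
python3 - <<'E'
from st import *
s=rd(3); print(s['position'])
E
```

```text
t 32.17 tip rig mm [-11.1004 249.7192 -67.0162] rot [-3.1415 -0.0001 -0.0351] w 0.0232
F rig mean [-0.4523 -0.4087 -0.9269] sd [0.3687 0.1403 0.573 ] fx [-0.7772  0.0633 -0.6431] M [-0.017  -0.0004  0.0137]
[0.54   0.2116 0.0735]
```

Request:
carry_out(deltas=[-1,0,0,0.05,0,-1,0,0,0.05,0,-1,0,0,0.05,0,-1,0,0,0,0])

```text
clock: 32.5
position: [0.5399, 0.2116, 0.0718]
tool_rot: [3.142, 0.0, -0.035]
force: [-0.0, -0.4, -0.4]
grip_width: 0.0237
```

```bash
python3 - <<'E'
from st import *
s=rd(3); print(s['position'])
E
```

```text
t 32.6 tip rig mm [-11.1547 249.756  -68.61  ] rot [-3.1415  0.     -0.035 ] w 0.0232
F rig mean [ 0.1772 -0.2981 -0.8764] sd [0.6667 0.3448 0.4868] fx [ 0.0166 -0.5471  1.0621] M [-0.0288  0.0191  0.006 ]
[0.5399 0.2116 0.0719]
```

Request:
carry_out(deltas=[-1,0,0,0.04,0,-1,0,0,0.03,0,-1,0,0,0,0])

```text
clock: 32.85
position: [0.54, 0.2117, 0.0715]
tool_rot: [-3.142, -0.0, -0.035]
force: [-2.3, -1.1, 6.8]
grip_width: 0.0233
```

```bash
python3 - <<'E'
from st import *
s=rd(3); print(s['position'])
E
```

```text
t 32.95 tip rig mm [-11.0982 249.7215 -68.9858] rot [ 3.1415 -0.0002 -0.0351] w 0.0235
F rig mean [-2.0604 -0.5493  6.314 ] sd [0.1393 0.5439 0.5436] fx [-2.2571 -1.9518 -1.9723] M [-0.2095  0.4354  0.0085]
[0.54   0.2116 0.0715]
```

Collar is seated (6 N upward). Releasing slowly, then lifting straight up.

Request:
carry_out(deltas=[-1,0,0,-0.02,0,-0.3,0,0,0,0,0.2,0,0,0,0,0.7,0,0,0,0,1,0,0,0,0,1,0,0,0,0,1,0,0,0,0,1,0,0,0,0,1,0,0,0,0,1,0,0,0,0,1,0,0,-0.5,0,1,0,0,-1,0,1,0,0,-1,0,1,0,0,-2,0,1,0,0,-2,0,1,0,0,-2,0,1,0,0,-2,0,1,0,0,-1,0,1,0,0,0,0,1,0,0,0,0])

```text
clock: 34.62
position: [0.5401, 0.2115, 0.1869]
tool_rot: [-3.141, -0.001, -0.035]
force: [0.2, 0.3, 0.0]
grip_width: 0.0854
```

```bash
python3 - <<'E'
from st import *
s=rd(1); print(s['position'])
im=grab_frame("scene")
cv2.imwrite("pics/fin.png",im[:,:,::-1])
rect=lambda a,b,z:[(a,b,z),(a,-b,z),(-a,-b,z),(-a,b,z)]
overlay("scene",im,[box([.54,.2116],-.035,rect(.012,.012,.11)),box([.54,.2116],-.035,rect(.016,.016,.064))],(315,165,395,245),7,"pics/finz.png")
overlay("scene",im,[],(160,290,250,370),7,"pics/finr.png")
E
```

```text
t 34.62 tip rig mm [-10.9853 249.6513  46.3669] rot [-3.1413 -0.001  -0.0352] w 0.0854
F rig mean [0.1303 0.3504 0.0179] sd [0. 0. 0.] fx [0.1303] M [-0.0427  0.025   0.0613]
[0.5401 0.2115 0.1869]
```

View pics/finz.png

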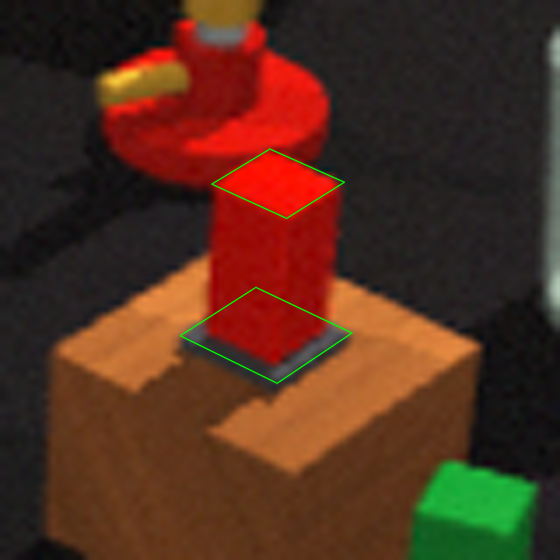

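View pics/finr.png

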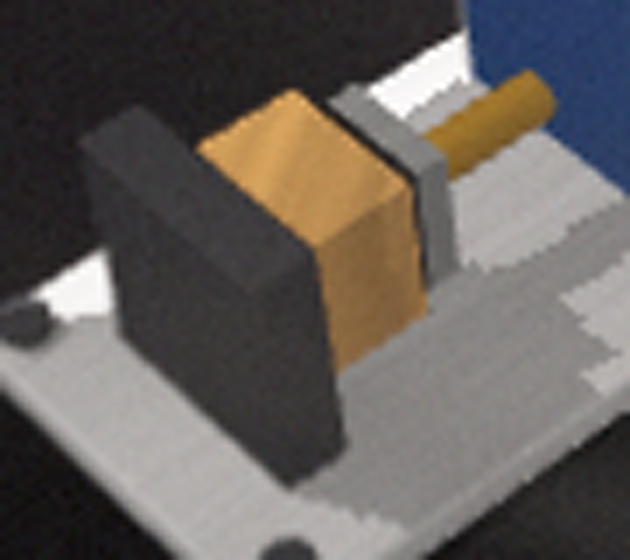

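View pics/fin.png

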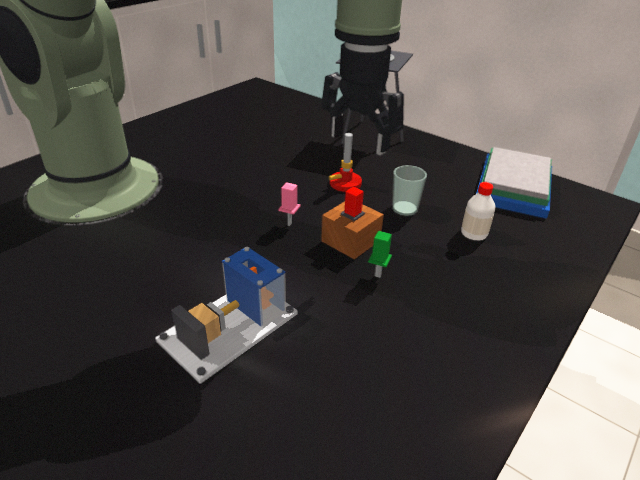

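The bar is home and upright, with the handle and collar matching the expected outline. The pad is on the block, the bystanders are unmoved and the gripper is clear. Handing in.

```bash
python3 - <<'E'
from workcell import job
print(job.job_done())
E
```

```text
the job is handed in; nothing more can be done
None
```

I took the red-handled bar from its stand, tightened the rig onto the block, put the bar back and handed the job in at about 35 s. The system gave no verdict.

- **Tightening:** A tooth stood under the nominal start point, so I entered 1 mm past the slot's middle for a first partial push. After that I made two full strokes and one short one. With the pad free the push read mostly 3 to 4 N, with single noisy readings from about 2.5 to 4.6 N. On the last stroke it rose and held steady at about 5.1 N, and I stopped there.
- **Grip on the block:** The pad force cannot be read directly. From the rise in push I estimate about 11 N.
- **Bar:** It stands upright with its collar on the stand. After release its outline in the last picture matched the expected home position to within about a pixel.
- **Surroundings:** The last picture shows the pad on the block and the block at the anvil. The bottle, beaker, burner and look-alikes look unmoved in it (compared by eye), and the gripper is open and clear, with near-zero force on the tool.

No check failed. The arm blocked the top camera during the work, so those checks used the scene camera and the force and moment readings.

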